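# Set the side stop and hold a culture dish in the corner of the reading stage

## Robot

A 6-joint arm with a two-finger parallel gripper is mounted at the origin on the work surface. World frame = base frame: x ahead of the robot, y to its left, z up, the work surface at z = 0. Lengths are in m, angles in rad, forces in N, time in s.
With the tool pointing down it reaches from about 0.425 to 0.95 m from the base axis. Payload 3.5 kg.
Tool frame: the origin (TCP) lies at the very end of the fingers, on their centre line; the grasp point (between the pads) lies 19 mm behind it (tcp_to_grasp is the distance from the TCP to the grasp point, in m); z points along the fingers, y is the direction in which the jaws open and shut (so a half turn about z gives the same grasp; the last joint's range is limited). The gripper opens to 85 mm and grips with 20 to 120 N. Pads are 22 mm wide; open, the fingers measure 114 mm over their backs; the gripper's body (76 mm by 85 mm) begins 54 mm behind the grasp point. The pads swing forward as they close: fully open they stand 13 mm farther back than shut.
Start: joints at [1.112, 0.286, 1.577, -0, 1.279, -0.15], TCP at [0.205, 0.643, 0.2] pointing down, gripper open.
Joint ranges: [-2.77, 2.77], [-0.9, 2.22], [0.21, 2.48], [-1.53, 4.67], [0.24, 2.81], [-2.84, 2.84]. Speed limits (rad/s): [2.79, 2.79, 3.14, 3.14, 3.14, 3.14].

## Interface

Orientations are given as a unit quaternion [x, y, z, w].
In Python, from plant import * gives the robot as it stands. The module is installed in compiled form; this text tells all that it offers.
- The arm moves only by the tool arm_command, never from a script. Its argument "steps" is a list of rows, each a list of 3 entries, a list of its own where there are three numbers: the turn, a rotation vector about the tool's x, y, z in rad, then the shift along the tool's x, y, z in m, then the gripper command: -1 is shut, 1 is fully open, values between are in proportion. A call has 1 to 12 rows; each row is the pose to reach, as a shift and turn from the pose measured when the call began, along the tool's axes at that moment; what a row does not reach only later rows make up. A row lasts 1/8 s, in which the tool goes at most 62.5 mm and 10.7 degrees, less where a joint would pass 70% of its speed; a pose out of reach is approached as far as the arm can. A call with a gripper value outside its range is refused whole. The fingers move at their own pace and stop on an object; "force" is the grip in N (left out, the last holds). Time passes only in rows, so rows that repeat a pose let the fingers close. It gives the time, the measured TCP pose, the force and the opening at its end, in the units of the state.
- get_state(): the state, without advancing time (a new reading comes with each control period).
- read_camera(name): name is "side" or "top" or "wrist"; returns a dict with "frame" (480x640x3 uint8, red, green, blue), "vfov" (degrees; the focal length in pixels is half the picture's height over the tangent of half this angle, whatever the lens; pixels are square), "cx", "cy" (the principal point, pixels), "position" and "rotation" of the camera in the world; the wrist camera has in their place "mount" (4x4, takes a point from camera to tool coordinates, whose origin is the TCP and whose axes are the flange's). Camera axes: x right, y up, looking along -z (the intrinsics and any distortion apply to the point x, -y, -z); pixel columns grow to the right and rows downward; lengths in m; the calibration is good to about 2 mm. A picture is of the moment at which its call begins: read the wrist's pose just before it. There is no depth.
- sign_off(): hands the job in, once; it reports no verdict.
The state is a dict: "time": time; "qpos": joint angles; "dq": joint speeds; "joint_efforts": joint torques, N m; "eef_pos": TCP position; "tcp_rot": TCP orientation; "contact_force": force on the tool from outside, world axes, zero at the start; "wrist_torque": the same for the moment, N m; "opening": opening from 0.0 (shut) to 1.0 (fully open).
Only numpy, scipy, OpenCV 4.12 (cv2) and the standard library are available. Lean on these libraries where they do the work, as an engineer would, in place of code of your own. Each camera call takes 0.05 s, during which the arm holds its last target.

## Task

Set up the lit reading stage: slide the loose side stop along the back fence by its black T-knob until the contact face of its blue jaw is level with the red line, and turn the knob clockwise as far as it goes to lock the stop there. Then bring the rectangular dish of red agar over, keeping it level, set it flat on the stage with a short side against the back fence and a long side against the jaw, and press it firmly into that corner against both at once. Finish while still holding it pressed there, so that I can count the colonies; the stop must stay locked on its line, and the amber dish, the stacks of round dishes, the beaker and the pen are to be left alone.

Things in the scene. Friction and masses are not known exactly. Their poses are not given: they have to be found in the camera images.
- reading_stage: Fixed white lit box, 220 mm (its x) by 280 mm (its y), working top 30 mm above the bench, with an opal gridded window. Origin: centre of its foot, at bench height; x points away from the robot towards its back fence, y along the fence to the left, z up; it may stand yawed by up to 0.2 rad. A red line 3 mm wide on the top, parallel to its x, marks y = +15 mm from the origin.
- back_fence: Fixed aluminium bar along the far side of the stage, 270 mm long, 16 mm high above the stage's top, 25 mm deep. Origin: foot of its inner face (the face towards the robot), at mid-length, 70 mm from the stage's centre in x and 30 mm above the bench. Axes as the stage's; dishes are pressed against it in +x. Fence, jaw and stage top are smooth (friction about 0.3).
- stop_jaw: Blue metal jaw of the side stop: reaches 36 mm from the fence towards the robot, 14 mm thick in y, 1 to 22 mm above the stage's top. Its contact face looks to -y; the dish belongs on that side (right, seen from the robot). Origin: in that face's plane, at the fence's inner face, 30 mm above the bench; axes as the stage's. Its dark saddle on the fence is 40 by 40 mm, top 58.5 mm above the bench.
- jaw_face (a point): Middle of the jaw's contact face: 18 mm from the fence towards the robot, 42 mm above the bench.
- stop_carriage (a joint): Place of the side stop along the fence in m: 0 when the jaw's contact face is level with the red line, positive to the left (stage +y). Starts 20 to 75 mm to the left of the line, travels from -0.02 to 0.08. Loose it slides with about 1.5 N; locked fully it holds about 30 N.
- clamp_knob (a joint): Turn of the clamp knob in rad: 0 loose, its bar across the fence (along stage x), grows clockwise seen from above to its end stop at 1.4 (bar nearly along the fence). It begins to clamp at about 0.8 and counts as locked above 1.15. Takes about 0.2 to 0.3 N m and stays where it is left. Starts at 0 to 0.25.
- knob_grip (a point): Middle of the knob's grip bar on its axis, 77.5 mm above the bench; the black bar is 44 mm long, 12 mm thick and 22 mm high, from 67 to 89 mm above the bench. It is 20 mm behind the fence's inner face and 20 mm to the left of the jaw's contact face, and turns with the knob: its x axis runs along the bar.
- dish_red: The dish to use: closed rectangular clear dish with dark red agar and pale dots, 94 mm (its x) by 62 mm (its y) by 28 mm high, about 0.11 kg. Loose, lying on the bench to the right of the stage. Origin: centre of its underside. Either long side and either short side will do.
- dish_amber: Same dish with amber agar, not to be used or disturbed. Loose. It lies about 150 mm from the red one in x; which of the two is nearer the robot varies.
- petri_stack_a: Loose stack of round dishes, 90 mm wide, 75 mm high, behind the stage. Origin: centre of its underside. Leave alone.
- petri_stack_b: Loose stack of round dishes, 90 mm wide, 60 mm high, behind the stage. Origin: centre of its underside. Leave alone.
- petri_stack_c: Loose stack of round dishes, 90 mm wide, 90 mm high, far right. Origin: centre of its underside. Leave alone.
- beaker: Loose clear beaker, 84 mm wide, 110 mm high, to the left of the stage. Origin: centre of its underside. Leave alone.
- marker_pen: Loose marker pen, 135 mm long, 12 mm thick, lying to the left of the stage. Origin: under its middle. Leave alone.
Not all that is in view belongs to the job. What is shaped like the dish_red but purple is not meant.

How it is judged:
On the way:
1. the side stop stands on the red line and its clamp knob is turned fully clockwise (value of joint stop_carriage between -0.005 and 0.005 m and value of joint clamp_knob above 1.15 rad), for 0.2 s.
At the end, for the whole second after the job is handed in: Stop within 5 mm of the red line, knob locked (above 1.15 rad); red dish flat on the stage (tilt under 0.06 rad), square to the fence within 0.06 rad, held still by the gripper through the last second with over 1.5 N on the fence (short side) and over 1.5 N on the jaw (long side) (all of step 1 and contact force between dish_red and back_fence above 1.5 N and contact force between dish_red and stop_jaw above 1.5 N and contact force between the fingers and dish_red above 1 N and angle between the x axis of dish_red and the x axis of reading_stage, either way round below 0.06 rad and angle between dish_red's own z axis and vertical below 0.06 rad and z of dish_red in the frame of reading_stage between 0.027 and 0.034 m and x of dish_red in the frame of reading_stage between 0.018 and 0.028 m and y of dish_red in the frame of reading_stage between -0.024 and -0.008 m and linear speed of dish_red below 0.01 m/s); the arm keeps its last pose, push and grip.
It fails at once if the red dish is tilted by more than 20 degrees (angle between dish_red's own z axis and vertical above 0.35 rad).
It fails at once if the amber dish is shifted by more than 15 mm (distance of dish_amber from where it was at the start of the episode above 0.015 m).
It fails at once if a stack of round dishes, the beaker or the pen is shifted by more than 15 mm (distance of any of petri_stack_a, petri_stack_b, petri_stack_c, beaker, marker_pen from where it was at the start of the episode above 0.015 m).
It also fails if it takes over 56 s, if anything falls off the work surface, if the arm or the gripper's body presses on something with over 40 N, if the wrist force passes 120 N, or if a joint passes its speed limit or range.

## Working session

There is one attempt and no reset: what is moved stays moved. The work goes in short steps, Python scripts to look and compute and a tool call to move; the robot and the scene stay as the last step left them, time stands still between calls to the robot, and variables do not carry over. Pictures are saved under pics/ and viewed, and the job is handed in when it is done.

Besides the shell and the picture viewer there is one more tool, called after "Call:" by a JSON object that holds its "api" and its "payload". arm_command: Moves the arm, as the interface text tells. Its arguments: {"type":"object","properties":{"steps":{"type":"array"},"force":{"type":"number"}},"required":["steps"]}

```bash
mkdir -p pics; python3 - <<'E'
from plant import *
import cv2,json
s=get_state(); print(s)
for n in ["top","side","wrist"]:
    c=read_camera(n); print(n,{k:v for k,v in c.items() if k!="frame"})
    cv2.imwrite(f"pics/{n}0.png",c["frame"][:,:,::-1])
E
ls
```

```text
{'time': 0.0, 'qpos': array([ 1.11196270e+00,  2.87196442e-01,  1.57818528e+00, -4.66006618e-06,
        1.27861142e+00, -1.50003422e-01]), 'dq': array([-0.00048898,  0.00021508, -0.00022176, -0.00129849,  0.00040921,
       -0.00015968]), 'joint_efforts': array([ 1.38909953e-03, -4.05981445e+01, -2.92629236e+01,  3.14579825e-05,
        5.80480671e-03,  5.49028513e-06]), 'eef_pos': array([0.20480749, 0.6424051 , 0.19902227]), 'tcp_rot': array([ 1.53801409e-01,  9.88101051e-01, -1.14572413e-03, -3.57630489e-04]), 'contact_force': array([0.5213469 , 0.29809831, 0.33181332]), 'wrist_torque': array([ 0.02913186,  0.0139773 , -0.00223565]), 'opening': 1.0014294491341942}
top {'vfov': 46.162796755241104, 'cx': 315.7745378560876, 'cy': 232.5123932235438, 'position': array([ 0.24810405, -0.00694405,  1.47588435]), 'rotation': array([ 0.07629314, -0.07989861, -0.69927819,  0.70626169])}
side {'vfov': 51.423878746370654, 'cx': 320.68113597574205, 'cy': 232.4110957864106, 'position': array([0.74296994, 0.90547343, 0.98379066]), 'rotation': array([0.04568306, 0.39358635, 0.91433255, 0.083659  ])}
wrist {'vfov': 70.0292292340762, 'cx': 321.98870985147505, 'cy': 244.17885721935227, 'mount': array([[ 4.65568755e-04,  9.63068037e-01,  2.69257756e-01,
         6.89812924e-02],
       [ 9.99999759e-01, -5.86823399e-04,  3.69839730e-04,
        -1.07761574e-03],
       [ 5.14187574e-04,  2.69257519e-01, -9.63068079e-01,
        -1.75018637e-01],
       [ 0.00000000e+00,  0.00000000e+00,  0.00000000e+00,
         1.00000000e+00]])}
pics
```

View pics/top0.png

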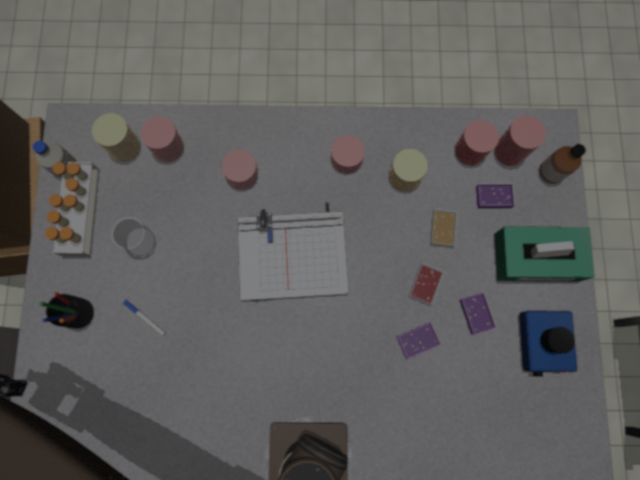

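View pics/side0.png

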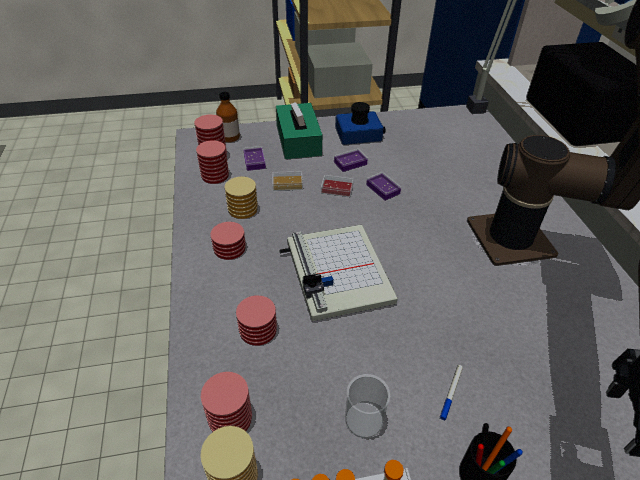

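View pics/wrist0.png

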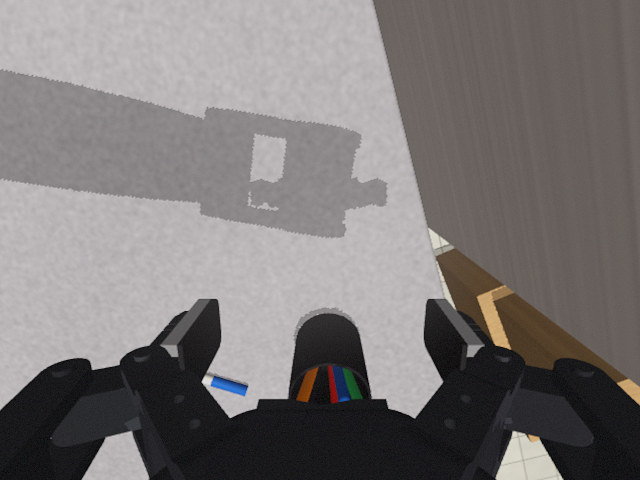

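The top view shows the stage at about (293,255), the red dish at (427,284), the amber dish at (444,228), and three purple decoys at (418,340), (478,313) and (495,196). Next I'll enlarge these areas.

```bash
cat > h.py <<'E'
import numpy as np, cv2
from scipy.spatial.transform import Rotation as R
from plant import *
def K(c):
    f=c["frame"].shape[0]/2/np.tan(np.radians(c["vfov"]/2)); return f
def campose(c,s=None):
    if "mount" in c:
        T=np.eye(4);T[:3,:3]=R.from_quat(s["tcp_rot"]).as_matrix();T[:3,3]=s["eef_pos"]
        T=T@c["mount"]; return T[:3,3],T[:3,:3]
    return np.array(c["position"]),R.from_quat(c["rotation"]).as_matrix()
def pix2w(c,uv,z,s=None):
    p,M=campose(c,s); f=K(c); uv=np.atleast_2d(uv).astype(float)
    d=np.c_[(uv[:,0]-c["cx"])/f,-(uv[:,1]-c["cy"])/f,-np.ones(len(uv))]@M.T
    return p+d*((z-p[2])/d[:,2])[:,None]
def w2pix(c,P,s=None):
    p,M=campose(c,s); f=K(c); q=(np.atleast_2d(P)-p)@M
    return np.c_[c["cx"]+f*q[:,0]/-q[:,2],c["cy"]-f*q[:,1]/-q[:,2]]
def crop(c,x0,y0,x1,y1,k,name):
    im=c["frame"][y0:y1,x0:x1,::-1]
    cv2.imwrite(f"pics/{name}.png",cv2.resize(im,None,fx=k,fy=k,interpolation=cv2.INTER_CUBIC))
E
python3 - <<'E'
import cv2
im=cv2.imread("pics/top0.png")
cv2.imwrite("pics/t1.png",cv2.resize(im[200:310,225:360],None,fx=5.5,fy=5.5,interpolation=cv2.INTER_CUBIC))
cv2.imwrite("pics/t2.png",cv2.resize(im[170:370,380:520],None,fx=3,fy=3,interpolation=cv2.INTER_CUBIC))
im=cv2.imread("pics/side0.png")
cv2.imwrite("pics/s1.png",cv2.resize(im[215:325,270:405],None,fx=5.5,fy=5.5,interpolation=cv2.INTER_CUBIC))
E
```

```text
(no output)
```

View pics/t1.png

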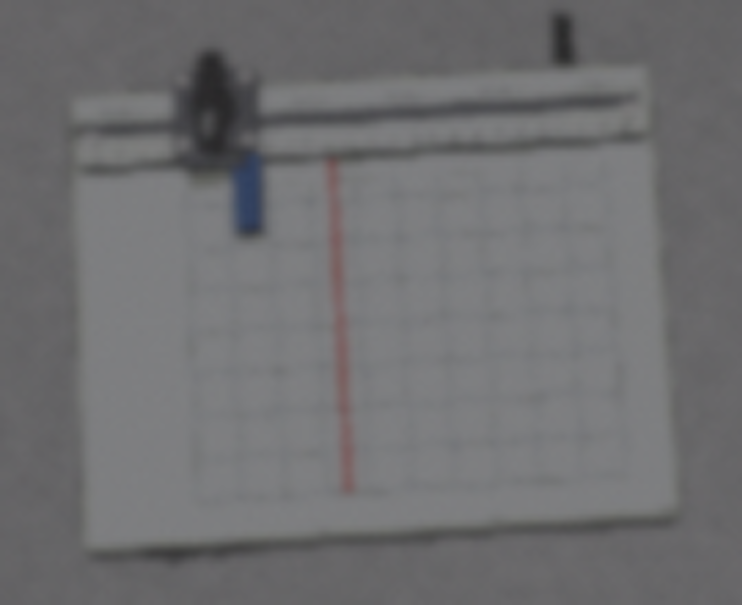

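View pics/t2.png

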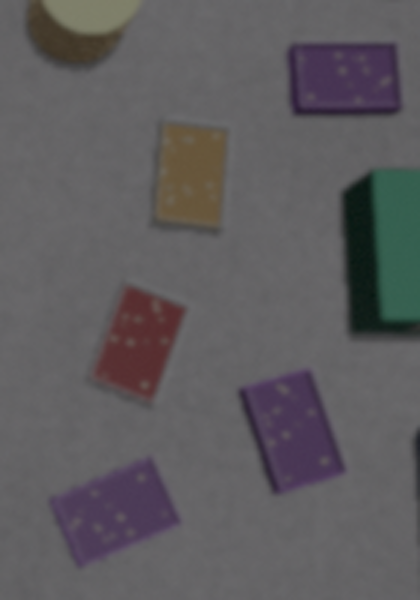

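View pics/s1.png

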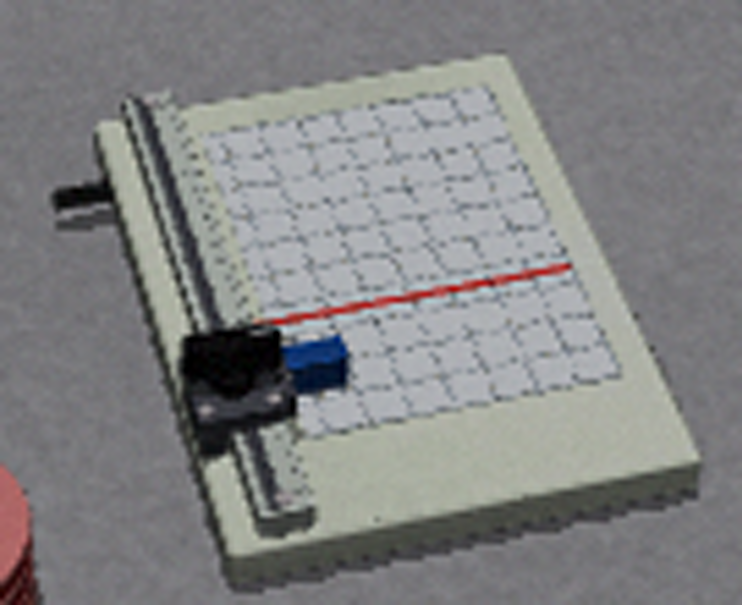

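```bash
python3 - <<'E'
from h import *
c=read_camera("top")
st=np.array([[73,98],[645,68],[678,515],[88,548]])/5.5+[225,200]
P=pix2w(c,st,.03); print(P)
x=(P[0]+P[1]-P[2]-P[3])[:2]; y=(P[0]+P[3]-P[1]-P[2])[:2]
print("center",P.mean(0),"len",x/2,y/2,np.hypot(*x)/2,np.hypot(*y)/2,"yaw",np.arctan2(x[1],x[0]),np.arctan2(-y[0],y[1]))
rl=pix2w(c,np.array([[333,160],[349,490]])/5.5+[225,200],.03);print("red line",rl)
print("jaw right edge near/far",pix2w(c,np.array([[264,235],[262,155]])/5.5+[225,200],.052))
print("knob mid",pix2w(c,np.array([[211,100]])/5.5+[225,200],.089))
r=np.array([[128,285],[188,307],[152,403],[90,381]])/3+[380,170]
for z in(.014,.028):
  Q=pix2w(c,r,z);print(Q,Q.mean(0)); d=(Q[0]+Q[1]-Q[2]-Q[3])/2;print(np.hypot(*d[:2]),np.arctan2(d[1],d[0]))
E
```

```text
[[ 0.61115637  0.19250192  0.03      ]
 [ 0.6290557  -0.08264785  0.03      ]
 [ 0.41339682 -0.09783781  0.03      ]
 [ 0.39528711  0.17700578  0.03      ]]
center [0.512224   0.04725551 0.03      ] len [0.21576407 0.01534305] [-0.01800452  0.27499668] 0.21630890650914822 0.2755854453452179 yaw 0.07099081999029129 0.06537845650403282
red line [[0.58189449 0.0668772  0.03      ]
 [0.42356609 0.05606392 0.03      ]]
jaw right edge near/far [[0.54036848 0.09734707 0.052     ]
 [0.5788789  0.09928868 0.052     ]]
knob mid [[0.59607838 0.12072202 0.089     ]]
[[ 0.49252879 -0.29480135  0.014     ]
 [ 0.47359909 -0.34668448  0.014     ]
 [ 0.38963003 -0.31219752  0.014     ]
 [ 0.40808218 -0.25914467  0.014     ]] [ 0.44096002 -0.303207    0.014     ]
0.09121947676735714 -0.39464163656946144
[[ 0.49018801 -0.29204464  0.028     ]
 [ 0.4714396  -0.3434309   0.028     ]
 [ 0.38827468 -0.3092742   0.028     ]
 [ 0.40655012 -0.25672942  0.028     ]] [ 0.4391131  -0.30036979  0.028     ]
0.09034589694465327 -0.39464163656946105
```

```bash
cat >> h.py <<'E'
def goal(p,psi,s=None):
    s=s or get_state()
    Rc=R.from_quat(s["tcp_rot"])
    y=np.array([-np.sin(psi),np.cos(psi),0]);z=np.array([0,0,-1.]);x=np.cross(y,z)
    Rg=R.from_matrix(np.c_[x,y,z])
    rv=(Rc.inv()*Rg).as_rotvec(); d=Rc.inv().apply(np.array(p)-s["eef_pos"])
    print("turn",np.round(rv,3).tolist(),"shift",np.round(d,4).tolist())
def show():
    s=get_state(); M=R.from_quat(s["tcp_rot"]).as_matrix()
    print("t",round(s["time"],2),"p",np.round(s["eef_pos"],4),"psi",round(np.arctan2(-M[0,1],M[1,1]),4),"tilt",np.round(M[:2,2],4),"F",np.round(s["contact_force"],2),"T",np.round(s["wrist_torque"],2),"open",round(s["opening"],3),"q",np.round(s["qpos"],2)); return s
E
python3 -c "
from h import *
goal([.575,.10,.23],0.03)"
```

```text
turn [-0.001, -0.0, -0.339] shift [-0.5175, -0.4046, -0.03]
```

Call:
{"api": "arm_command", "payload": {"steps": [[[0, 0, -0.1], [-0.13, -0.1, -0.03], 1], [[0, 0, -0.339], [-0.5175, -0.4046, -0.03], 1], [[0, 0, -0.339], [-0.5175, -0.4046, -0.03], 1], [[0, 0, -0.339], [-0.5175, -0.4046, -0.03], 1], [[0, 0, -0.339], [-0.5175, -0.4046, -0.03], 1], [[0, 0, -0.339], [-0.5175, -0.4046, -0.03], 1], [[0, 0, -0.339], [-0.5175, -0.4046, -0.03], 1], [[0, 0, -0.339], [-0.5175, -0.4046, -0.03], 1], [[0, 0, -0.339], [-0.5175, -0.4046, -0.03], 1], [[0, 0, -0.339], [-0.5175, -0.4046, -0.03], 1], [[0, 0, -0.339], [-0.5175, -0.4046, -0.03], 1], [[0, 0, -0.339], [-0.5175, -0.4046, -0.03], 1]]}}

```text
time: 1.7
eef_pos: [0.5759, 0.0977, 0.2297]
tcp_rot: [-0.013, 1.0, -0.001, -0.001]
contact_force: [-0.6, 0.2, -1.0]
opening: 1.003
```

```bash
python3 - <<'E'
from h import *
s=show(); c=read_camera("wrist"); cv2.imwrite("pics/w1.png",c["frame"][:,:,::-1])
np.savez("w1.npz",p=s["eef_pos"],r=s["tcp_rot"])
E
```

```text
t 1.7 p [0.5759 0.0977 0.2297] psi 0.0263 tilt [-0.0011 -0.0015] F [-0.62  0.21 -1.02] T [-0.05  0.01  0.01] open 1.003 q [-0.    0.07  1.77 -0.    1.3  -1.6 ]
```

View pics/w1.png

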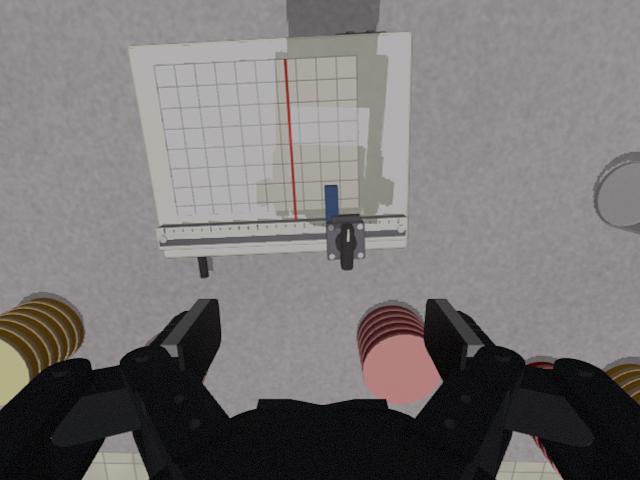

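```bash
python3 - <<'E'
import cv2
im=cv2.imread("pics/w1.png")
cv2.imwrite("pics/w1a.png",cv2.resize(im[175:280,270:420],None,fx=5,fy=5,interpolation=cv2.INTER_CUBIC))
cv2.imwrite("pics/w1b.png",cv2.resize(im[20:280,120:430],None,fx=2.3,fy=2.3,interpolation=cv2.INTER_CUBIC))
E
```

```text
(no output)
```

View pics/w1a.png

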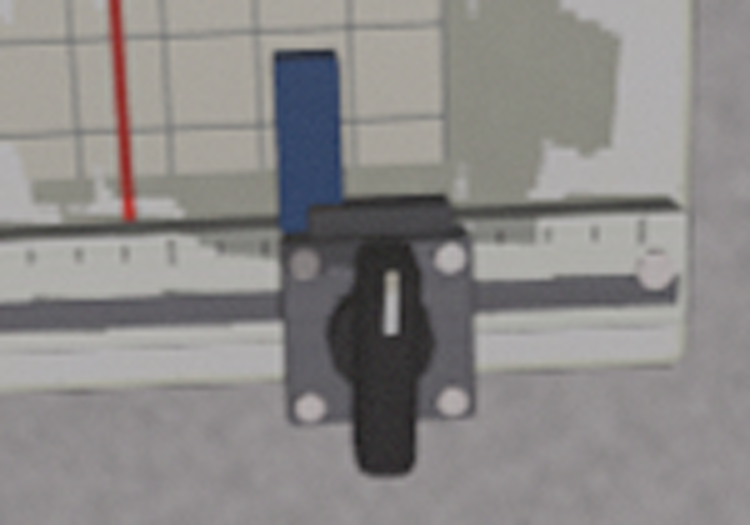

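View pics/w1b.png

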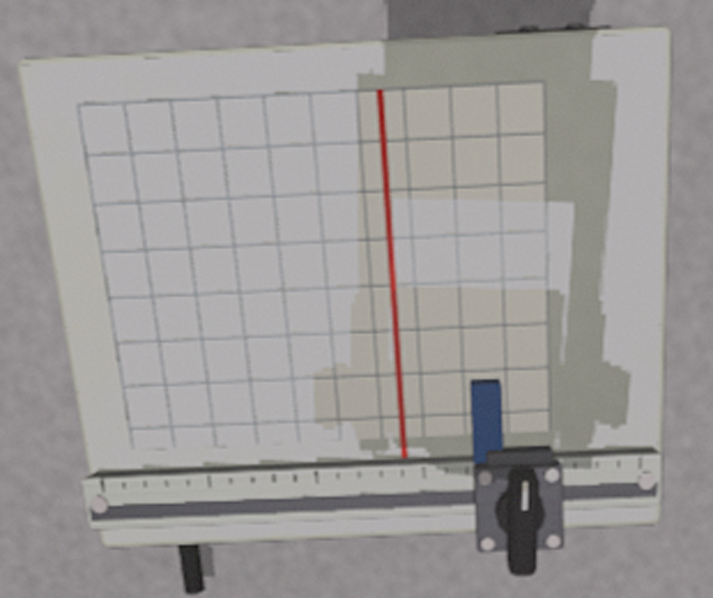

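```bash
python3 - <<'E'
from h import *
c=read_camera("wrist"); d=np.load("w1.npz"); s=dict(eef_pos=d["p"],tcp_rot=d["r"])
A=lambda q:np.array(q)/5+[270,175]; B=lambda q:np.array(q)/2.3+[120,20]
P=pix2w(c,B([[659,522],[105,545],[22,62],[668,28]]),.03,s)
x=(P[0]+P[1]-P[2]-P[3])[:2]/2; y=(P[0]+P[3]-P[1]-P[2])[:2]/2
print(P,"c",P.mean(0),np.hypot(*x),np.hypot(*y),np.arctan2(x[1],x[0]),np.arctan2(-y[0],y[1]))
L=pix2w(c,B([[404,458],[380,90]]),.03,s); print("line",L)
v=L[0]-L[1];yaw=np.arctan2(v[1],v[0]);print("yaw line",yaw)
J=pix2w(c,A([[283,232],[276,57]]),.052,s);print("jaw",J)
S=pix2w(c,A([[283,232],[470,230],[475,415],[290,423]]),.0585,s);print("saddle",S,S.mean(0))
k=pix2w(c,A([[387,240],[385,475]]),.089,s);w=k[0]-k[1];print("knob",k,k.mean(0),np.hypot(*w[:2]),np.arctan2(-w[1],-w[0]))
n=np.array([-np.sin(yaw),np.cos(yaw)])
for q in [*J,S.mean(0),k.mean(0)]: print("off line",(q-L[1])[:2]@n)
E
```

```text
[[ 0.61175953  0.1937846   0.03      ]
 [ 0.63118188 -0.08148934  0.03      ]
 [ 0.41575756 -0.0962163   0.03      ]
 [ 0.39571948  0.17748151  0.03      ]] c [0.51360461 0.04839012 0.03      ] 0.2162893701246644 0.2751940742568065 0.07179439526221654 0.07175720194752666
line [[0.58295449 0.06747557 0.03      ]
 [0.42249227 0.05618889 0.03      ]]
yaw line 0.07022292107206818
jaw [[0.58003232 0.1015941  0.052     ]
 [0.54366843 0.09906002 0.052     ]]
saddle [[0.57868369 0.10147777 0.0585    ]
 [0.57722338 0.13996035 0.0585    ]
 [0.6171388  0.14340417 0.0585    ]
 [0.61998964 0.10422004 0.0585    ]] [0.59825888 0.12226558 0.0585    ]
knob [[0.57335979 0.12053442 0.089     ]
 [0.62019629 0.12232842 0.089     ]] [0.59677804 0.12143142 0.089     ] 0.04687084662921597 0.038284866103624395
off line 0.03423947617381374
off line 0.03426312061151836
off line 0.053581137131199344
off line 0.05285293549975818
```

```bash
python3 -c "
from h import *
goal([.597,.1215,.10],0.038);goal([.597,.1215,.063],0.038)"
```

```text
turn [-0.001, -0.002, -0.008] shift [-0.0233, 0.0208, 0.1295]
turn [-0.001, -0.002, -0.008] shift [-0.0234, 0.0208, 0.1665]
```

Call:
{"api": "arm_command", "payload": {"steps": [[[0, 0, -0.008], [-0.0234, 0.0208, 0.06], 0.4], [[0, -0.002, -0.008], [-0.0234, 0.0208, 0.11], 0.0], [[0, -0.002, -0.008], [-0.0234, 0.0208, 0.14], 0.0], [[0, -0.002, -0.008], [-0.0234, 0.0208, 0.15], 0.0], [[0, -0.002, -0.008], [-0.0234, 0.0208, 0.15], 0.0]], "force": 40}}

```text
time: 2.42
eef_pos: [0.5968, 0.1224, 0.0799]
tcp_rot: [-0.019, 1.0, -0.0, 0.0]
contact_force: [1.1, 1.0, 0.8]
opening: 0.496
```

```bash
python3 - <<'E'
from h import *
s=show(); c=read_camera("wrist"); cv2.imwrite("pics/w2.png",c["frame"][150:480,150:500,::-1])
goal([.597,.1215,.063],0.038)
E
```

```text
t 2.42 p [0.5968 0.1224 0.0799] psi 0.0389 tilt [ 0.0002 -0.0007] F [1.11 1.01 0.84] T [ 0.03  0.01 -0.  ] open 0.496 q [ 0.04  0.27  1.83 -0.    1.04 -1.57]
turn [-0.001, 0.003, 0.001] shift [0.0009, -0.0006, 0.0181]
```

View pics/w2.png

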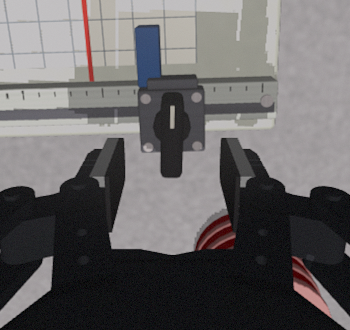

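Call:
{"api": "arm_command", "payload": {"steps": [[[0, 0.003, 0], [0.001, -0.0006, 0.012], 0.0], [[0, 0.003, 0], [0.001, -0.0006, 0.017], 0.0], [[0, 0.003, 0], [0.001, -0.0006, 0.017], -1], [[0, 0.003, 0], [0.001, -0.0006, 0.017], -1], [[0, 0.003, 0], [0.001, -0.0006, 0.017], -1], [[0, 0.003, 0], [0.001, -0.0006, 0.017], -1], [[0, 0.003, 0], [0.001, -0.0006, 0.017], -1]], "force": 40}}

```text
time: 3.35
eef_pos: [0.5969, 0.1215, 0.0642]
tcp_rot: [-0.019, 1.0, -0.0, -0.0]
contact_force: [0.1, 0.4, 0.2]
opening: 0.006
```

```bash
python3 - <<'E'
from h import *
s=show(); c=read_camera("wrist"); cv2.imwrite("pics/w3.png",c["frame"][100:480,100:550,::-1])
E
```

```text
t 3.35 p [0.5969 0.1215 0.0642] psi 0.0385 tilt [-0.0004 -0.0007] F [0.09 0.42 0.16] T [0.02 0.01 0.03] open 0.006 q [ 0.03  0.29  1.84 -0.    1.01 -1.57]
```

View pics/w3.png

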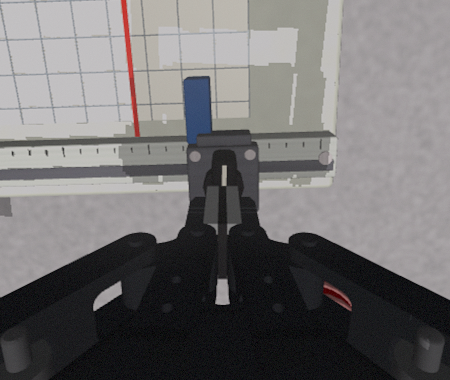

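```bash
python3 - <<'E'
from h import *
s=show(); c=read_camera("wrist"); crop(c,270,220,380,330,5,"w4")
c2=read_camera("side"); crop(c2,250,220,400,330,5,"s4")
print(w2pix(c,s["eef_pos"],s), w2pix(c,[.597,.1215,.089],s),w2pix(c2,s["eef_pos"]),w2pix(c2,[[.597,.1215,.089]]))
E
```

```text
t 3.4 p [0.5969 0.1215 0.0642] psi 0.0385 tilt [-0.0004 -0.0007] F [ 0.89 -0.33  0.51] T [ 0.01 -0.    0.02] open 0.005 q [ 0.03  0.29  1.84 -0.    1.01 -1.57]
[[323.53115501 280.14203811]] [[323.61935464 299.56685833]] [[312.04226961 282.52568297]] [[312.0668459  275.68736088]]
```

View pics/w4.png

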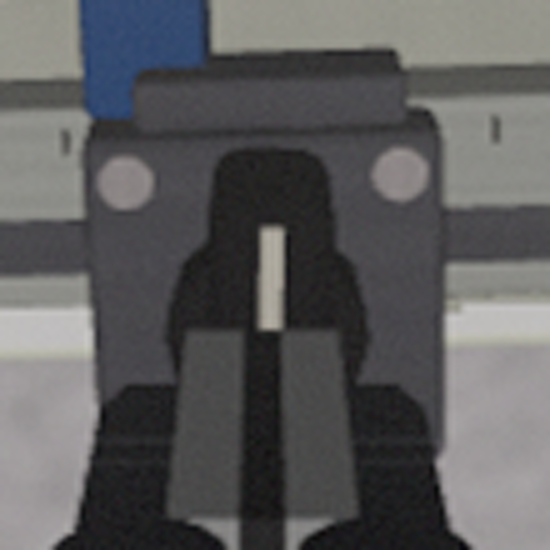

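View pics/s4.png

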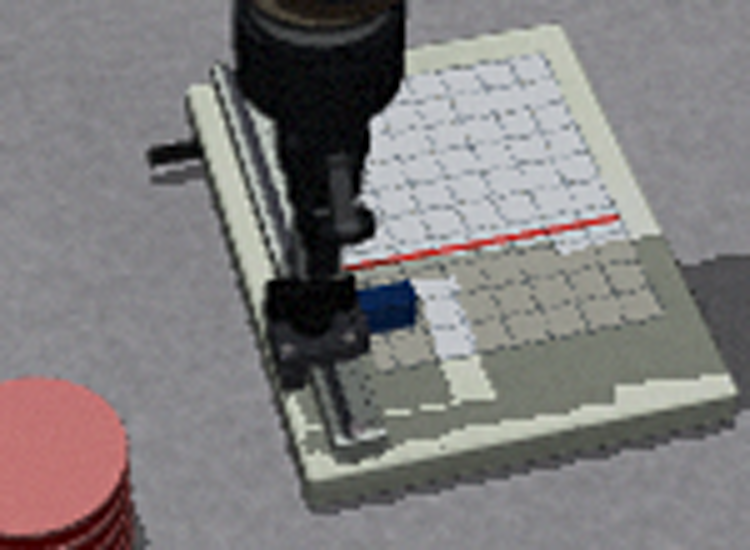

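The grip missed. The opening is 0.006, where a 12 mm bar should give about 0.14. From the pad gap in the images, the visible pad tips sit about 35 mm short of the reported TCP, so the fingers closed above the bar. I'll open, go down gradually and watch the force.

Call:
{"api": "arm_command", "payload": {"steps": [[[0, 0, 0], [0, 0, 0], -0.3], [[0, 0, 0], [0, 0, 0], -0.3], [[0, 0, 0], [0, 0, 0], -0.3], [[0, 0, 0], [0, 0, 0.01], -0.3], [[0, 0, 0], [0, 0, 0.01], -0.3]]}}

```text
time: 4.12
eef_pos: [0.5958, 0.1215, 0.0526]
tcp_rot: [-0.019, 1.0, -0.0, -0.002]
contact_force: [-0.5, 0.2, -0.5]
opening: 0.35
```

```bash
python3 - <<'E'
from h import *
s=show(); c=read_camera("wrist"); crop(c,240,180,400,340,3.5,"w5")
c2=read_camera("side"); crop(c2,270,230,370,320,6,"s5")
E
```

```text
t 4.12 p [0.5958 0.1215 0.0526] psi 0.0385 tilt [-0.0032 -0.0008] F [-0.54  0.18 -0.55] T [-0.01  0.04 -0.01] open 0.35 q [ 0.03  0.3   1.85 -0.    1.   -1.57]
```

View pics/w5.png

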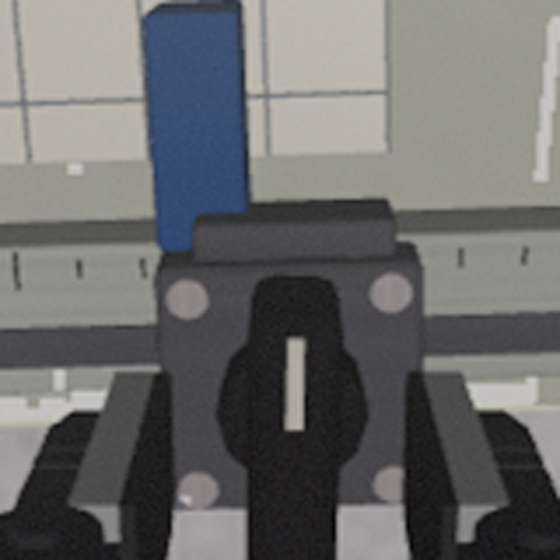

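View pics/s5.png

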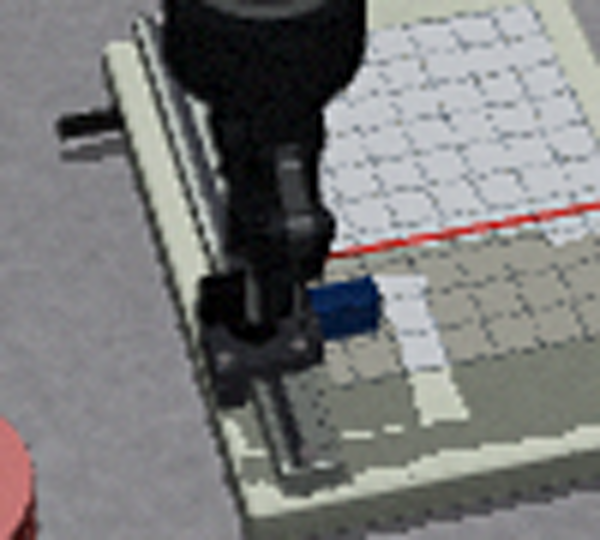

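Call:
{"api": "arm_command", "payload": {"steps": [[[0, 0, 0], [-0.001, 0, 0.006], -0.3], [[0, 0, 0], [-0.001, 0, 0.012], -0.3], [[0, 0, 0], [-0.001, 0, 0.016], -0.3]]}}

```text
time: 4.6
eef_pos: [0.5971, 0.1215, 0.0368]
tcp_rot: [-0.019, 1.0, -0.0, -0.001]
contact_force: [0.6, -0.3, -0.2]
opening: 0.352
```

```bash
python3 - <<'E'
from h import *
s=show(); c=read_camera("wrist"); crop(c,240,180,400,340,3.5,"w6")
c2=read_camera("side"); crop(c2,270,230,370,320,6,"s6")
E
```

```text
t 4.6 p [0.5971 0.1215 0.0368] psi 0.0385 tilt [-0.0023 -0.0008] F [ 0.55 -0.29 -0.23] T [ 0.   -0.06 -0.03] open 0.352 q [ 0.03  0.33  1.85 -0.    0.97 -1.57]
```

View pics/w6.png

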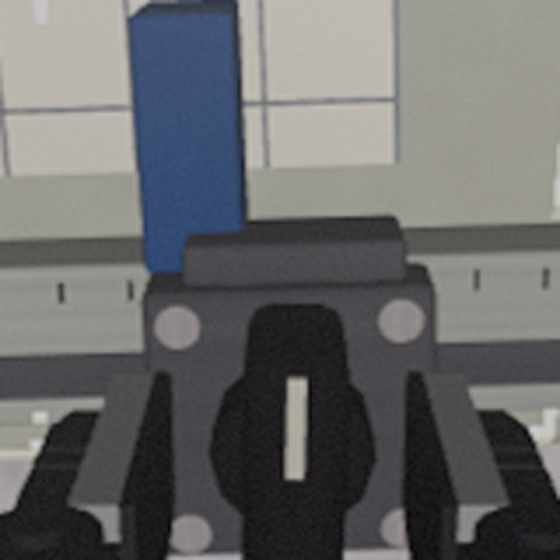

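View pics/s6.png

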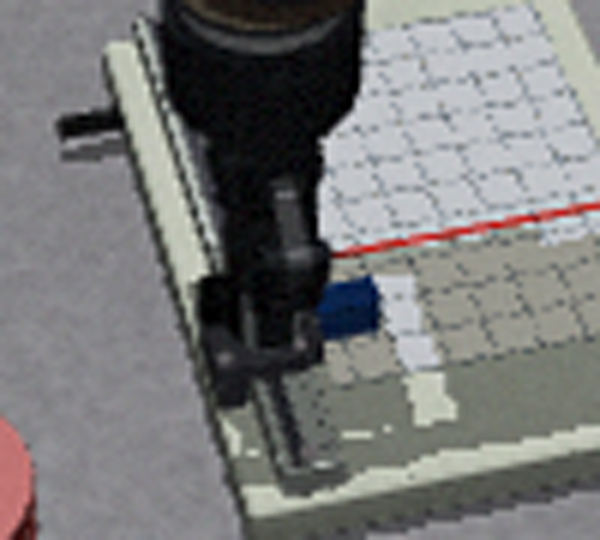

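Call:
{"api": "arm_command", "payload": {"steps": [[[0, 0.002, 0], [0, 0, 0.005], -0.3], [[0, 0.002, 0], [0, 0, 0.005], -1], [[0, 0.002, 0], [0, 0, 0.005], -1], [[0, 0.002, 0], [0, 0, 0.005], -1], [[0, 0.002, 0], [0, 0, 0.005], -1]], "force": 60}}

```text
time: 5.32
eef_pos: [0.5965, 0.1216, 0.0313]
tcp_rot: [-0.019, 1.0, -0.0, -0.003]
contact_force: [-0.3, 0.6, -2.7]
opening: 0.214
```

```bash
python3 - <<'E'
from h import *
s=show(); c=read_camera("wrist"); crop(c,240,180,400,340,3.5,"w7")
# target: slide -0.034 along stage y
yaw=.0712
print("slide shift in tool:",R.from_quat(s["tcp_rot"]).inv().apply(-0.034*np.array([-np.sin(yaw),np.cos(yaw),0])))
E
```

```text
t 5.33 p [0.5965 0.1216 0.0313] psi 0.0385 tilt [-0.0058 -0.0009] F [-0.31  0.64 -2.66] T [ 0.01  0.03 -0.  ] open 0.214 q [ 0.03  0.34  1.85 -0.    0.96 -1.57]
slide shift in tool: [-1.11044048e-03 -3.39818583e-02  1.51426317e-05]
```

View pics/w7.png

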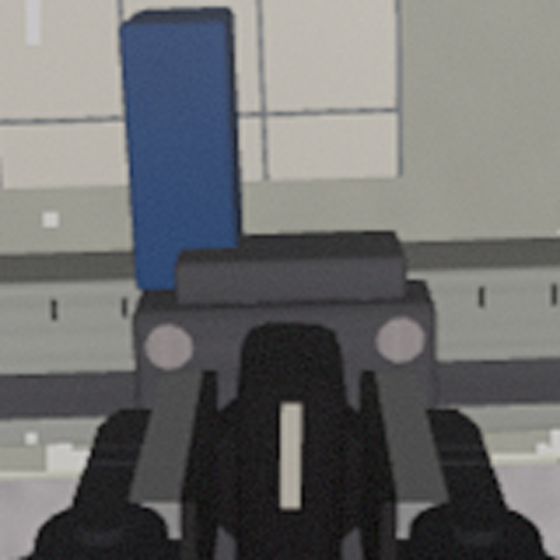

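The fingers stopped at 0.214 (18 mm), so they are on the round hub below the bar. I'll open slightly, rise 6 mm and close again.

Call:
{"api": "arm_command", "payload": {"steps": [[[0, 0.005, 0], [0, 0, 0], -0.3], [[0, 0.005, 0], [-0.001, 0, -0.007], -0.3], [[0, 0.005, 0], [-0.001, 0, -0.007], -1], [[0, 0.005, 0], [-0.001, 0, -0.007], -1], [[0, 0.005, 0], [-0.001, 0, -0.007], -1], [[0, 0.005, 0], [-0.001, 0, -0.007], -1]], "force": 60}}

```text
time: 6.12
eef_pos: [0.599, 0.1216, 0.0401]
tcp_rot: [-0.019, 1.0, -0.0, -0.004]
contact_force: [-0.1, -0.5, 5.7]
opening: 0.126
```

```bash
python3 - <<'E'
from h import *
s=show(); c=read_camera("wrist"); crop(c,240,180,400,340,3.5,"w8")
E
```

```text
t 6.12 p [0.599  0.1216 0.0401] psi 0.0379 tilt [-0.0076 -0.0007] F [-0.1  -0.46  5.74] T [-0.    0.05 -0.18] open 0.126 q [ 0.03  0.33  1.84 -0.    0.98 -1.57]
```

View pics/w8.png

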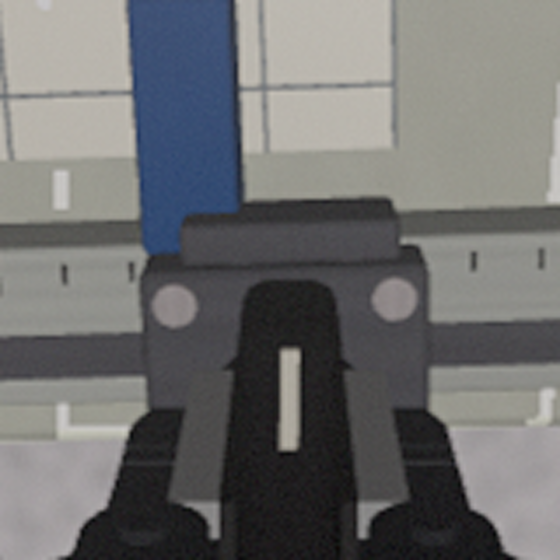

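Call:
{"api": "arm_command", "payload": {"steps": [[[0, 0, 0], [0, -0.01, 0], -1], [[0, 0, 0], [-0.001, -0.022, 0], -1], [[0, 0, 0], [-0.001, -0.034, 0], -1], [[0, 0, 0], [-0.001, -0.034, 0], -1], [[0, 0, 0], [-0.001, -0.034, 0], -1]]}}

```text
time: 6.8
eef_pos: [0.6015, 0.0869, 0.0401]
tcp_rot: [-0.019, 1.0, -0.001, -0.004]
contact_force: [0.1, -1.1, 1.3]
opening: 0.118
```

```bash
python3 - <<'E'
from h import *
s=show(); c=read_camera("wrist"); crop(c,240,120,400,300,3.3,"w9"); np.savez("w9.npz",p=s["eef_pos"],r=s["tcp_rot"])
print(w2pix(c,[[.582,.0674,.03]],s))
E
```

```text
t 6.8 p [0.6015 0.0869 0.0401] psi 0.0374 tilt [-0.0073 -0.0016] F [ 0.08 -1.1   1.33] T [-0.19 -0.03 -0.14] open 0.118 q [-0.02  0.32  1.85 -0.    0.98 -1.63]
[[290.01159655 239.76200243]]
```

View pics/w9.png

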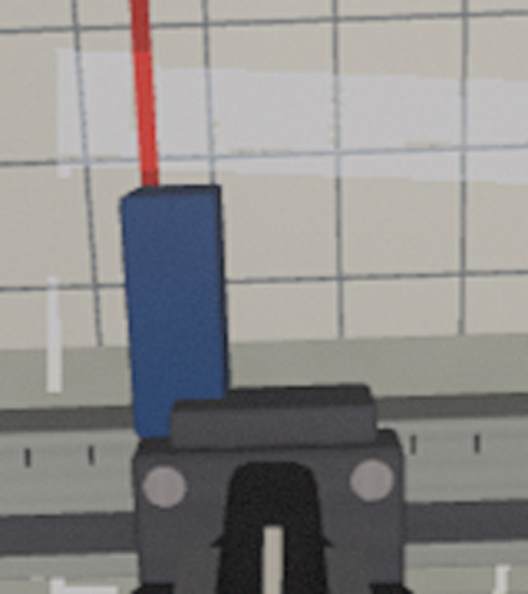

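```bash
python3 - <<'E'
from h import *
c=read_camera("wrist"); d=np.load("w9.npz"); s=dict(eef_pos=d["p"],tcp_rot=d["r"])
A=lambda q:np.array(q)/3.3+[240,120]
L=pix2w(c,A([[139,0],[150,185]]),.03,s);v=(L[1]-L[0])[:2];v/=np.hypot(*v);n=np.array([-v[1],v[0]]);print(L,np.arctan2(v[1],v[0]))
J=pix2w(c,A([[122,198],[134,437]]),.052,s);print(J,[(j-L[0])[:2]@n for j in J], "tick",)
J=pix2w(c,A([[137,188]]),.031,s);print((J[0]-L[0])[:2]@n)
S=pix2w(c,A([[134,440],[402,432]]),.0585,s);print("saddle",[(j-L[0])[:2]@n for j in S])
E
```

```text
[[0.5189023  0.06252189 0.03      ]
 [0.54703064 0.06450435 0.03      ]] 0.0703628696053413
[[0.54740213 0.06280204 0.052     ]
 [0.58294772 0.06473476 0.052     ]] [np.float64(-0.0017242158864592696), np.float64(-0.002295306041799023)] tick
-0.002009050772224961
saddle [np.float64(-0.0014347810847815125), np.float64(0.03743924854236756)]
```

Call:
{"api": "arm_command", "payload": {"steps": [[[0, 0, 0], [0, 0.0018, 0], -1], [[0, 0, 0.15], [0, 0.0016, 0], -1], [[0, 0, 0.32], [0, 0.0014, 0], -1], [[0, 0, 0.49], [0.0002, 0.0012, 0], -1], [[0, 0, 0.66], [0.0003, 0.001, 0], -1], [[0, 0, 0.66], [0.0003, 0.001, 0], -1]]}}

```text
time: 7.65
eef_pos: [0.6015, 0.0895, 0.0402]
tcp_rot: [0.305, 0.952, -0.001, -0.003]
contact_force: [2.0, 1.1, 0.9]
opening: 0.119
```

```bash
python3 - <<'E'
from h import *
s=show(); c=read_camera("wrist"); crop(c,200,120,440,300,3,"w10"); np.savez("w10.npz",p=s["eef_pos"],r=s["tcp_rot"])
E
```

```text
t 7.65 p [0.6015 0.0895 0.0402] psi -0.6205 tilt [-0.0059  0.0002] F [1.97 1.06 0.85] T [ 0.27 -0.34 -0.19] open 0.119 q [-0.02  0.32  1.85  0.    0.98 -0.97]
```

View pics/w10.png

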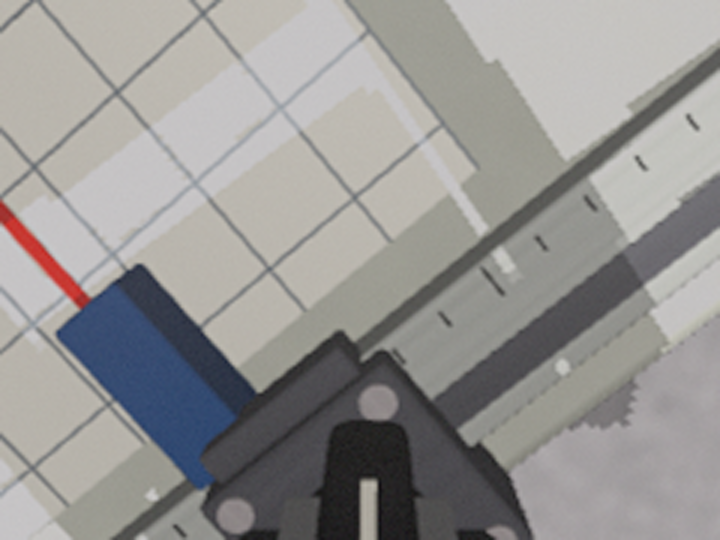

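```bash
python3 - <<'E'
from h import *
c=read_camera("wrist"); d=np.load("w10.npz"); s=dict(eef_pos=d["p"],tcp_rot=d["r"])
A=lambda q:np.array(q)/3+[200,120]
L=pix2w(c,A([[3,207],[84,302]]),.03,s);print(L)
v=np.array([np.cos(.0705),np.sin(.0705)]);n=np.array([-v[1],v[0]])
J=pix2w(c,A([[57,332],[203,488]]),.052,s);print(J,[(j-L.mean(0))[:2]@n for j in J])
E
```

```text
[[0.52414154 0.06302132 0.03      ]
 [0.54598671 0.0637632  0.03      ]]
[[0.54727826 0.06463941 0.052     ]
 [0.58265978 0.06731185 0.052     ]] [np.float64(0.0003836671188588914), np.float64(0.0005571356237971329)]
```

Call:
{"api": "arm_command", "payload": {"steps": [[[0, 0, 0.17], [0, 0, 0], -1], [[0, 0, 0.34], [0, 0, 0], -1], [[0, 0, 0.51], [0, 0, 0], -1], [[0, 0, 0.66], [0, 0, 0], -1], [[0, 0, 0.73], [0, 0, 0], -1], [[0, 0, 0.73], [0, 0, 0], -1]]}}

```text
time: 8.5
eef_pos: [0.6022, 0.0894, 0.0404]
tcp_rot: [0.623, 0.782, -0.001, -0.001]
contact_force: [3.1, 1.8, 0.5]
opening: 0.118
```

```bash
python3 - <<'E'
from h import *
s=show(); c=read_camera("wrist"); crop(c,200,120,440,300,3,"w11"); np.savez("w11.npz",p=s["eef_pos"],r=s["tcp_rot"])
E
```

```text
t 8.5 p [0.6022 0.0894 0.0404] psi -1.3454 tilt [-0.0041 -0.0004] F [3.08 1.77 0.52] T [ 0.52 -0.59  0.49] open 0.118 q [-0.02  0.32  1.85 -0.    0.98 -0.24]
```

View pics/w11.png

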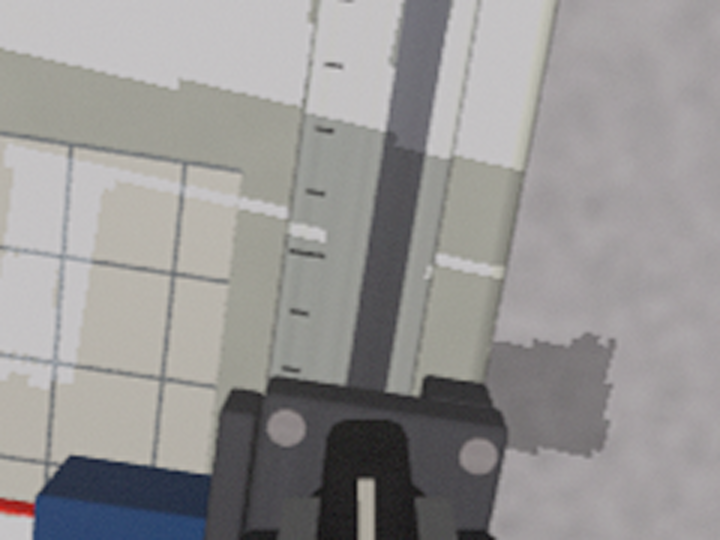

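Call:
{"api": "arm_command", "payload": {"steps": [[[0, 0, 0], [0, 0, 0], 0], [[0, 0, 0], [0, 0, 0], 0], [[0, 0, 0], [0, 0, 0], 0], [[0, 0, 0], [0, 0, -0.05], 0], [[0, 0, 0], [0, 0, -0.11], 0], [[0, 0, 0], [0, 0, -0.15], 0], [[0, 0, 0], [0, 0, -0.15], 0]]}}

```text
time: 9.43
eef_pos: [0.6053, 0.0893, 0.1957]
tcp_rot: [0.623, 0.782, 0.001, 0.002]
contact_force: [0.8, -0.6, -0.5]
opening: 0.501
```

```bash
python3 - <<'E'
from h import *
s=show(); c=read_camera("wrist"); cv2.imwrite("pics/w12.png",c["frame"][:,:,::-1]); np.savez("w12.npz",p=s["eef_pos"],r=s["tcp_rot"])
goal([.43,-.29,.20],-.39)
E
```

```text
t 9.43 p [0.6053 0.0893 0.1957] psi -1.3459 tilt [ 0.0047 -0.0006] F [ 0.76 -0.56 -0.48] T [-0.02  0.    0.01] open 0.501 q [-0.02  0.15  1.75 -0.    1.24 -0.24]
turn [-0.001, -0.0, -0.956] shift [-0.331, -0.2538, -0.0073]
```

View pics/w12.png

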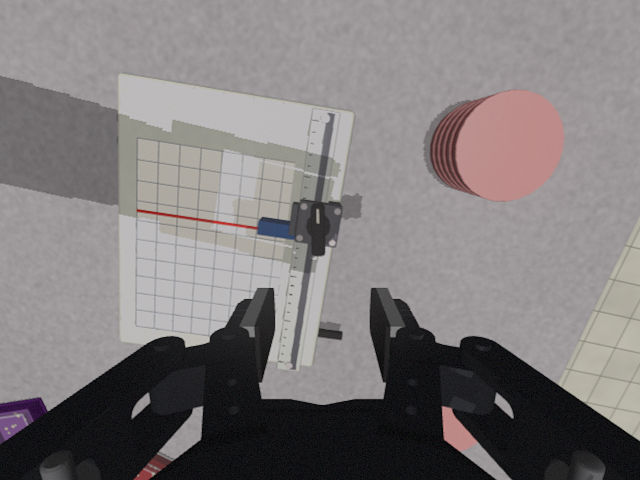

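The picture shows the jaw on the line and the knob bar turned along the fence. I'm moving to the red dish.

Call:
{"api": "arm_command", "payload": {"steps": [[[0, 0, -0.956], [-0.331, -0.2538, -0.0073], 1], [[0, 0, -0.956], [-0.331, -0.2538, -0.0073], 1], [[0, 0, -0.956], [-0.331, -0.2538, -0.0073], 1], [[0, 0, -0.956], [-0.331, -0.2538, -0.0073], 1], [[0, 0, -0.956], [-0.331, -0.2538, -0.0073], 1], [[0, 0, -0.956], [-0.331, -0.2538, -0.0073], 1], [[0, 0, -0.956], [-0.331, -0.2538, -0.0073], 1], [[0, 0, -0.956], [-0.331, -0.2538, -0.0073], 1], [[0, 0, -0.956], [-0.331, -0.2538, -0.0073], 1]]}}

```text
time: 10.6
eef_pos: [0.4292, -0.2893, 0.1981]
tcp_rot: [0.194, 0.981, 0.001, -0.002]
contact_force: [-0.4, -0.5, -0.1]
opening: 0.997
```

```bash
python3 - <<'E'
from h import *
s=show(); c=read_camera("wrist"); cv2.imwrite("pics/w13.png",c["frame"][:,:,::-1]); np.savez("w13.npz",p=s["eef_pos"],r=s["tcp_rot"])
E
```

```text
t 10.6 p [ 0.4292 -0.2893  0.1981] psi -0.3913 tilt [-0.003   0.0026] F [-0.35 -0.52 -0.09] T [-0.   -0.02  0.01] open 0.997 q [-0.79 -0.06  1.96 -0.    1.25 -1.97]
```

View pics/w13.png

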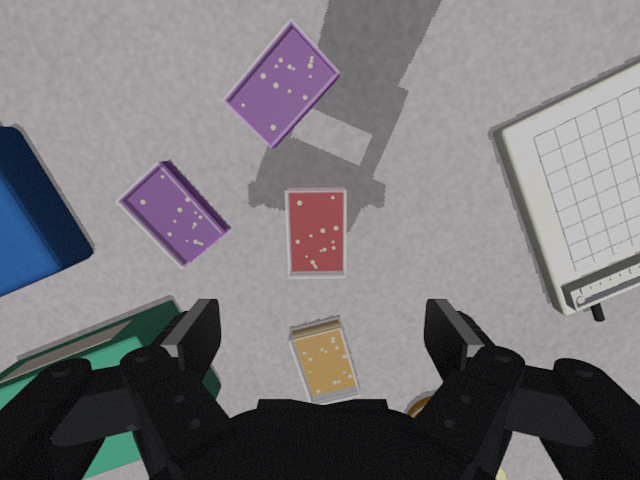

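The red dish is at (317,232). The amber dish is at (325,360) and two purple decoys are at (283,84) and (175,213). Only the one at (317,232) has dark red agar. I'll check it in an enlarged crop.

```bash
python3 - <<'E'
import cv2
im=cv2.imread("pics/w13.png")
cv2.imwrite("pics/w13a.png",cv2.resize(im[175:290,260:370],None,fx=5,fy=5,interpolation=cv2.INTER_CUBIC))
E
```

```text
(no output)
```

View pics/w13a.png

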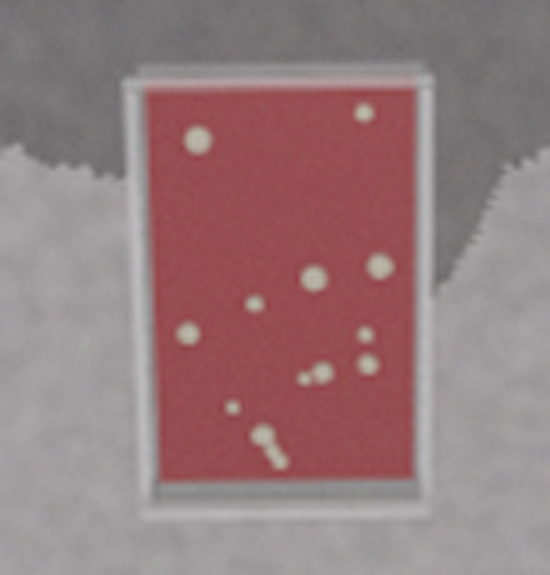

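```bash
python3 - <<'E'
from h import *
c=read_camera("wrist"); d=np.load("w13.npz"); s=dict(eef_pos=d["p"],tcp_rot=d["r"])
A=lambda q:np.array(q)/5+[260,175]
Q=pix2w(c,A([[125,78],[433,78],[430,515],[143,515]]),.028,s);print(Q,Q.mean(0))
x=(Q[2]+Q[3]-Q[0]-Q[1])/2;y=(Q[1]+Q[2]-Q[0]-Q[3])/2
print(np.hypot(*x[:2]),np.hypot(*y[:2]),np.arctan2(x[1],x[0]),np.arctan2(-y[0],y[1]))
am=pix2w(c,[[325,365]],.02,s);print("amber",am)
E
```

```text
[[ 0.38802585 -0.31357074  0.028     ]
 [ 0.41155454 -0.25647285  0.028     ]
 [ 0.49837833 -0.29101258  0.028     ]
 [ 0.4748597  -0.34805874  0.028     ]] [ 0.44320461 -0.30227873  0.028     ]
0.09343687782394652 0.06172987817081196 -0.3783434426906457 -0.39095774126704674
amber [[ 0.59440193 -0.35462669  0.02      ]]
```

```bash
python3 - <<'E'
from h import *
ps=-.385
g=np.array([.4432,-.3023])-.013*np.array([np.cos(ps),np.sin(ps)]); print(g)
goal([*g,.03],ps);goal([*g,-.032],ps)
E
```

```text
[ 0.43115162 -0.29741773]
turn [0.001, -0.003, -0.004] shift [-0.0048, -0.0081, 0.1688]
turn [0.001, -0.003, -0.004] shift [-0.005, -0.0081, 0.2308]
```

Call:
{"api": "arm_command", "payload": {"steps": [[[0, 0, -0.005], [-0.004, -0.008, 0.05], 1], [[0, -0.002, -0.005], [-0.005, -0.008, 0.1], 1], [[0, -0.002, -0.005], [-0.005, -0.008, 0.15], 1], [[0, -0.002, -0.005], [-0.005, -0.008, 0.17], 1], [[0, -0.002, -0.005], [-0.005, -0.008, 0.17], 1]]}}

```text
time: 11.32
eef_pos: [0.4307, -0.2945, 0.0265]
tcp_rot: [0.189, 0.982, 0.002, -0.002]
contact_force: [0.1, -0.7, 0.5]
opening: 0.999
```

```bash
python3 - <<'E'
from h import *
s=show(); c=read_camera("wrist"); cv2.imwrite("pics/w14.png",c["frame"][:,:,::-1]); np.savez("w14.npz",p=s["eef_pos"],r=s["tcp_rot"])
c=read_camera("side"); crop(c,260,120,420,240,5,"s14")
E
```

```text
t 11.32 p [ 0.4307 -0.2945  0.0265] psi -0.3809 tilt [-0.0039  0.0048] F [ 0.12 -0.66  0.46] T [0.03 0.01 0.06] open 0.999 q [-0.79  0.17  2.06  0.    0.91 -1.98]
```

View pics/w14.png

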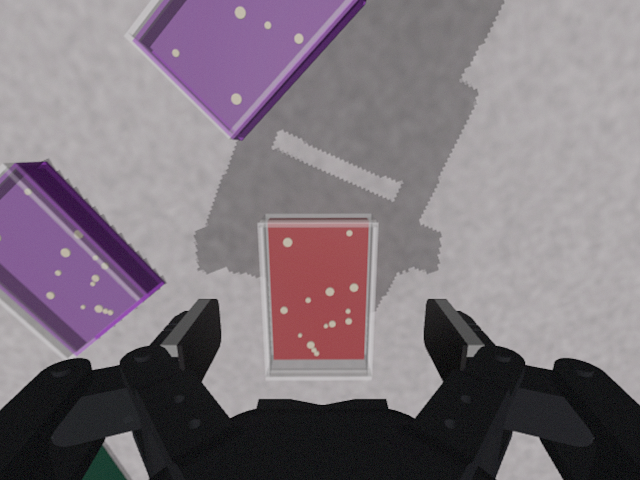

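View pics/s14.png

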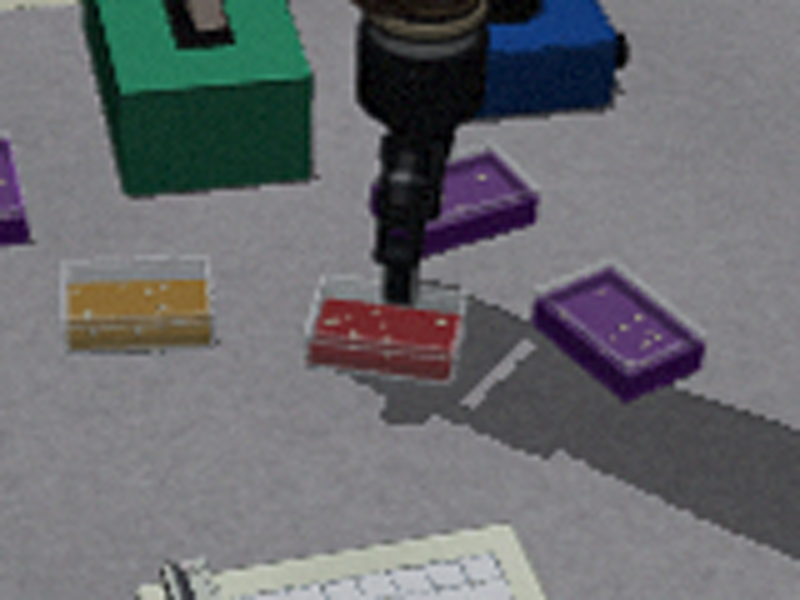

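```bash
python3 - <<'E'
from h import *
goal([.4312,-.2972,-.033],-.385)
E
```

```text
turn [0.0, 0.0, 0.003] shift [0.001, -0.0008, 0.0625]
```

Call:
{"api": "arm_command", "payload": {"steps": [[[0, 0, 0], [0.001, -0.0012, 0.03], 1], [[0, 0, 0], [0.001, -0.0012, 0.05], 1], [[0, 0, 0], [0.001, -0.0012, 0.06], 1], [[0, 0, 0], [0.001, -0.0012, 0.06], 1]], "force": 40}}

```text
time: 11.92
eef_pos: [0.4315, -0.2978, -0.0299]
tcp_rot: [0.189, 0.982, -0.0, 0.001]
contact_force: [0.4, -1.0, 0.4]
opening: 1.0
```

```bash
python3 - <<'E'
from h import *
s=show(); c=read_camera("wrist"); cv2.imwrite("pics/w15.png",c["frame"][:,:,::-1])
c=read_camera("side"); crop(c,260,120,420,240,5,"s15")
E
```

```text
t 11.93 p [ 0.4315 -0.2978 -0.0299] psi -0.3813 tilt [ 0.0011 -0.0004] F [ 0.38 -1.02  0.39] T [-0.01  0.03  0.02] open 1.0 q [-0.8   0.28  2.07  0.    0.79 -1.99]
```

View pics/w15.png

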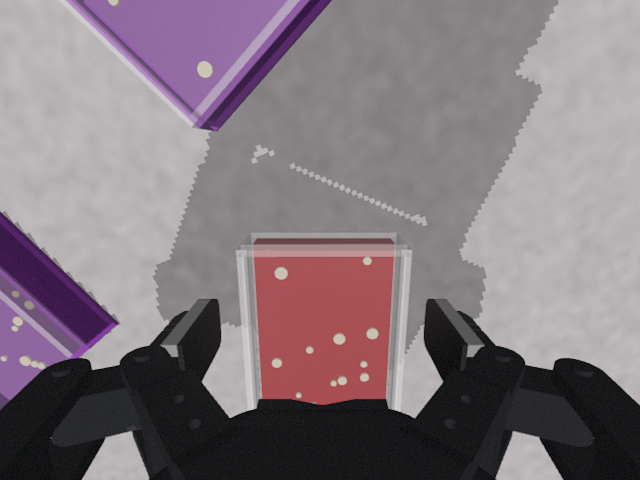

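View pics/s15.png

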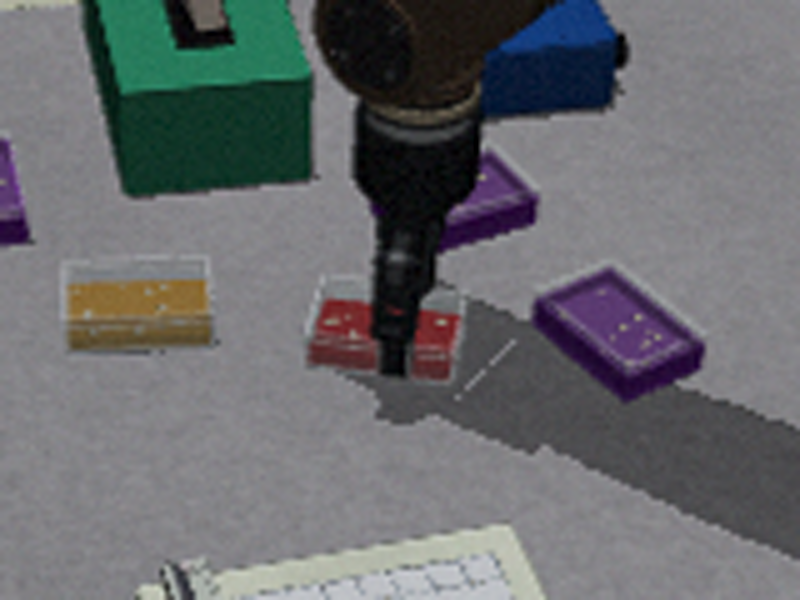

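The fingers straddle the dish, at about (323,300), and the amber dish is clear. The reported TCP is below bench height with no contact, which confirms the tool-length offset. Closing now.

Call:
{"api": "arm_command", "payload": {"steps": [[[0, 0, -0.002], [0, 0, 0.003], 0.5], [[0, 0, -0.002], [0, 0, 0.003], -1], [[0, 0, -0.002], [0, 0, 0.003], -1], [[0, 0, -0.002], [0, 0, 0.003], -1], [[0, 0, -0.002], [0, 0, 0.003], -1]], "force": 40}}

```text
time: 12.65
eef_pos: [0.4326, -0.299, -0.0313]
tcp_rot: [0.189, 0.982, -0.001, 0.002]
contact_force: [-0.3, 0.7, 6.0]
opening: 0.72
```

```bash
python3 - <<'E'
from h import *
s=show(); c=read_camera("wrist"); cv2.imwrite("pics/w16.png",c["frame"][:,:,::-1])
E
```

```text
t 12.65 p [ 0.4326 -0.299  -0.0313] psi -0.3793 tilt [ 0.0034 -0.0027] F [-0.32  0.71  6.  ] T [ 0.14 -0.02  0.06] open 0.72 q [-0.8   0.28  2.07  0.    0.79 -1.99]
```

View pics/w16.png

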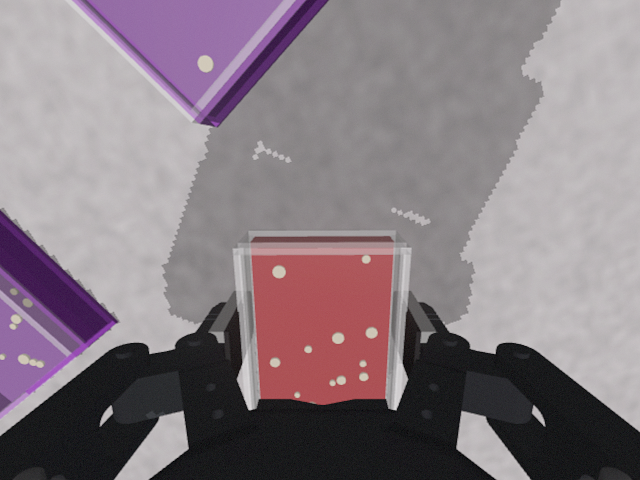

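Call:
{"api": "arm_command", "payload": {"steps": [[[0, 0, 0], [0, 0, -0.02], -1], [[0, 0, 0], [0, 0, -0.05], -1], [[0, 0, 0], [0, 0, -0.09], -1], [[0, 0, 0], [0, 0, -0.11], -1], [[0, 0, 0], [0, 0, -0.11], -1]]}}

```text
time: 13.32
eef_pos: [0.4329, -0.2994, 0.0799]
tcp_rot: [0.189, 0.982, -0.002, 0.003]
contact_force: [-0.2, -0.1, -1.5]
opening: 0.714
```

```bash
python3 - <<'E'
from h import *
s=show(); c=read_camera("wrist"); cv2.imwrite("pics/w17.png",c["frame"][:,:,::-1])
goal([.5186,.0259,.08],.0705)
E
```

```text
t 13.32 p [ 0.4329 -0.2994  0.0799] psi -0.3794 tilt [ 0.0055 -0.0049] F [-0.22 -0.05 -1.53] T [0.02 0.02 0.01] open 0.714 q [-0.8   0.09  2.04  0.    1.   -1.99]
turn [-0.002, 0.004, -0.45] shift [0.0397, 0.3334, -0.0023]
```

View pics/w17.png

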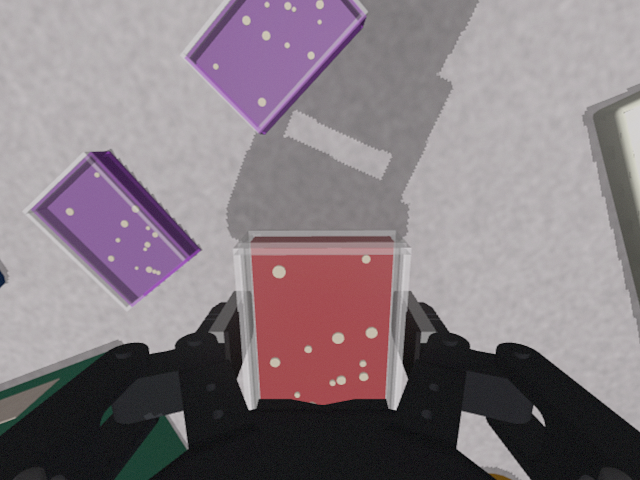

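The dish is held level and hasn't moved in the grip between the two pictures (near rim at rows 231 to 250). I'm carrying it to the stage.

Call:
{"api": "arm_command", "payload": {"steps": [[[0, 0, -0.05], [0.005, 0.04, 0], -1], [[0, 0, -0.11], [0.01, 0.085, 0], -1], [[0, 0, -0.17], [0.015, 0.13, 0], -1], [[0, 0, -0.23], [0.021, 0.175, 0], -1], [[0, 0, -0.29], [0.026, 0.22, -0.002], -1], [[0, 0, -0.36], [0.032, 0.265, -0.002], -1], [[0, 0, -0.42], [0.036, 0.305, -0.002], -1], [[-0.002, 0.004, -0.45], [0.0397, 0.3334, -0.002], -1], [[-0.002, 0.004, -0.45], [0.0397, 0.3334, -0.002], -1], [[-0.002, 0.004, -0.45], [0.0397, 0.3334, -0.002], -1]]}}

```text
time: 14.62
eef_pos: [0.5174, 0.0256, 0.0781]
tcp_rot: [-0.035, 0.999, -0.0, -0.002]
contact_force: [0.4, -0.1, -1.1]
opening: 0.722
```

```bash
python3 - <<'E'
from h import *
s=show(); c=read_camera("wrist"); cv2.imwrite("pics/w18.png",c["frame"][:,:,::-1]);np.savez("w18.npz",p=s["eef_pos"],r=s["tcp_rot"])
c=read_camera("side"); crop(c,240,200,400,320,5,"s18")
goal([.5186,.0259,.010],.0705)
E
```

```text
t 14.62 p [0.5174 0.0256 0.0781] psi 0.0704 tilt [-0.0033 -0.0001] F [ 0.4  -0.11 -1.09] T [-0.03  0.04  0.  ] open 0.722 q [-0.15  0.08  2.05 -0.    1.01 -1.79]
turn [-0.0, -0.002, -0.001] shift [-0.0009, 0.0008, 0.0689]
```

View pics/w18.png

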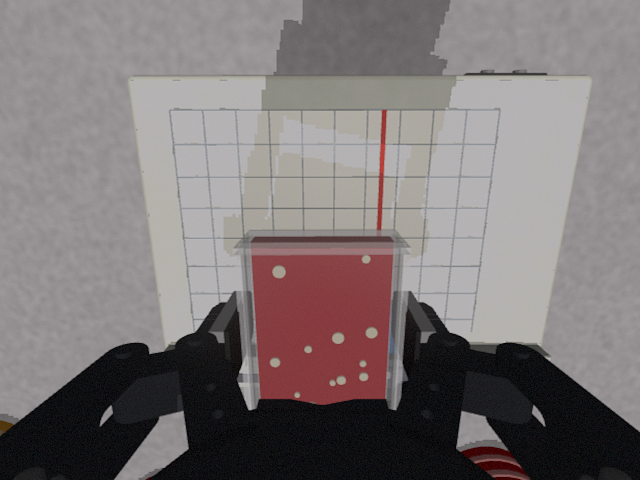

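View pics/s18.png

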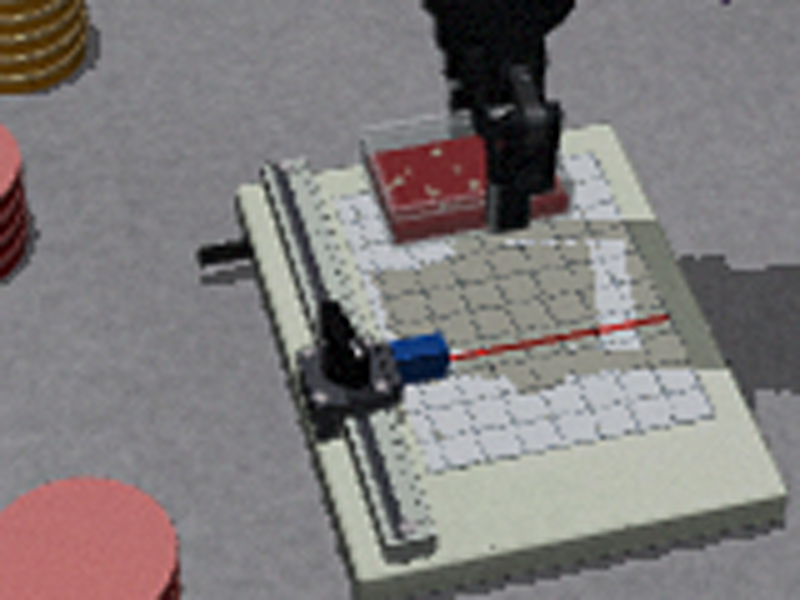

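```bash
python3 - <<'E'
from h import *
c=read_camera("wrist"); d=np.load("w18.npz"); s=dict(eef_pos=d["p"],tcp_rot=d["r"])
v=np.array([np.cos(.0705),np.sin(.0705)]);n=np.array([-v[1],v[0]])
b=s["eef_pos"][2]+.0313
for q,z in (([[235,247],[411,247]],b+.028),([[249,231],[398,231]],b)):
  P=pix2w(c,q,z,s)[:,:2]; print(P@v,P@n,np.hypot(*(P[0]-P[1])))
print("tcp",s["eef_pos"][:2]@v,s["eef_pos"][:2]@n)
L=pix2w(c,[[384.5,111],[379.5,228]],.03,s)[:,:2];print("line n",L@n, "corners v",pix2w(c,[[131,78],[588,78]],.03,s)[:,:2]@v)
E
```

```text
[0.48219173 0.48217196] [-0.04233033  0.01960645] 0.06193677967480963
[0.48299228 0.48297108] [-0.04319365  0.02107383] 0.06426748454037357
tcp 0.5179337773774354 -0.010882506920410104
line n [0.02647365 0.02671567] corners v [0.40799949 0.4078851 ]
```

Call:
{"api": "arm_command", "payload": {"steps": [[[0, -0.002, 0], [0, 0, 0.03], -1], [[0, -0.002, 0], [0, 0, 0.055], -1], [[0, -0.002, 0], [0, 0, 0.068], -1], [[0, -0.002, 0], [0, 0, 0.075], -1], [[0, -0.002, 0], [0, 0, 0.077], -1], [[0, -0.002, 0], [0, 0, 0.077], -1]]}}

```text
time: 15.52
eef_pos: [0.5187, 0.0249, 0.0029]
tcp_rot: [-0.035, 0.999, -0.0, 0.001]
contact_force: [0.6, -0.2, -0.3]
opening: 0.715
```

```bash
python3 - <<'E'
from h import *
s=show(); c=read_camera("wrist"); cv2.imwrite("pics/w19.png",c["frame"][:,:,::-1]);np.savez("w19.npz",p=s["eef_pos"],r=s["tcp_rot"])
c=read_camera("side"); crop(c,240,200,400,320,5,"s19")
E
```

```text
t 15.53 p [0.5187 0.0249 0.0029] psi 0.0691 tilt [ 0.002  -0.0002] F [ 0.55 -0.16 -0.35] T [ 0.03 -0.02 -0.04] open 0.715 q [-0.15  0.2   2.08  0.    0.85 -1.79]
```

View pics/s19.png

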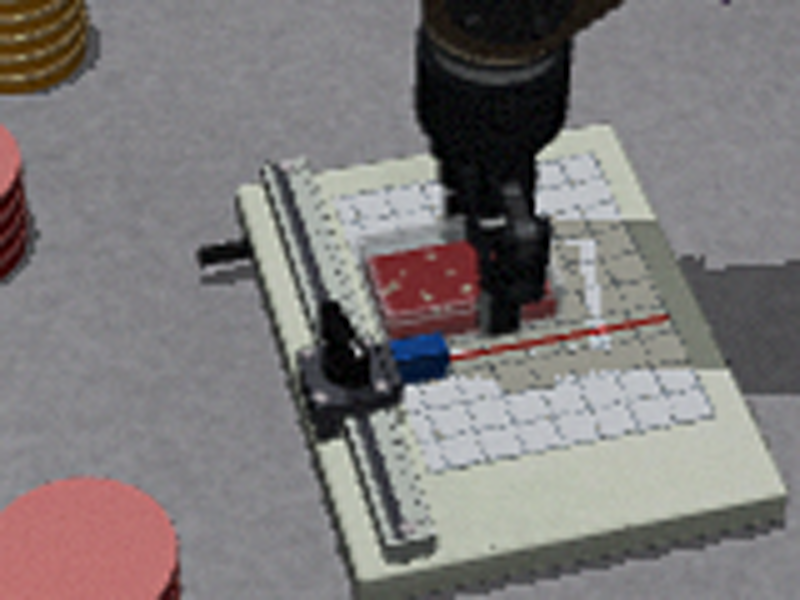

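View pics/w19.png

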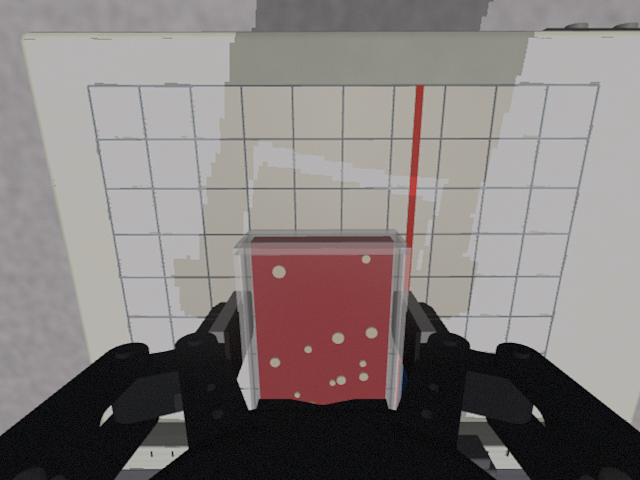

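The picture shows the dish hovering about 4 mm above the stage, square to the grid and clear of the jaw. Next I'll set it down.

Call:
{"api": "arm_command", "payload": {"steps": [[[0, 0.001, 0], [0, 0, 0.002], -1], [[0, 0.001, 0], [0, 0, 0.004], -1], [[0, 0.001, 0], [0, 0, 0.005], -1], [[0, 0.001, 0], [0, 0, 0.005], -1]]}}

```text
time: 16.12
eef_pos: [0.5191, 0.0249, -0.0013]
tcp_rot: [-0.035, 0.999, -0.0, 0.001]
contact_force: [-2.8, 0.8, 4.8]
opening: 0.717
```

```bash
python3 - <<'E'
from h import *
s=show()
E
```

```text
t 16.12 p [ 0.5191  0.0249 -0.0013] psi 0.0693 tilt [ 0.0015 -0.0004] F [-2.83  0.82  4.77] T [-0.03  0.26 -0.03] open 0.717 q [-0.15  0.21  2.08 -0.    0.85 -1.79]
```

Call:
{"api": "arm_command", "payload": {"steps": [[[0, 0, -0.001], [-0.003, 0, -0.0005], -1], [[0, 0, -0.001], [-0.006, 0, -0.0005], -1], [[0, 0, -0.001], [-0.007, 0.003, -0.0005], -1], [[0, 0, -0.001], [-0.007, 0.006, -0.0005], -1], [[0, 0, -0.001], [-0.007, 0.006, -0.0005], -1]]}}

```text
time: 16.75
eef_pos: [0.5254, 0.0317, -0.001]
tcp_rot: [-0.035, 0.999, -0.0, 0.001]
contact_force: [0.2, 0.3, -1.1]
opening: 0.717
```

```bash
python3 - <<'E'
from h import *
s=show();c=read_camera("wrist"); cv2.imwrite("pics/w20.png",c["frame"][:,:,::-1]);np.savez("w20.npz",p=s["eef_pos"],r=s["tcp_rot"])
c=read_camera("side"); crop(c,260,220,380,310,6,"s20")
E
```

```text
t 16.75 p [ 0.5254  0.0317 -0.001 ] psi 0.0706 tilt [ 0.0011 -0.0004] F [ 0.22  0.26 -1.1 ] T [-0.   -0.05  0.01] open 0.717 q [-0.13  0.23  2.06 -0.    0.85 -1.77]
```

View pics/s20.png

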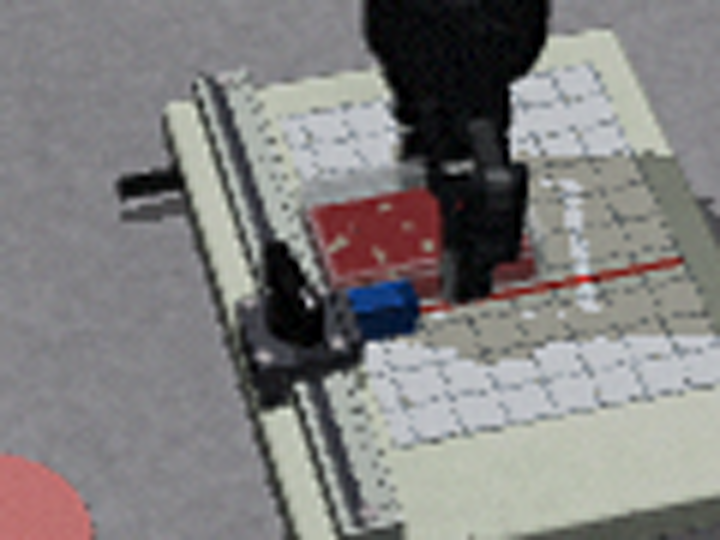

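View pics/w20.png

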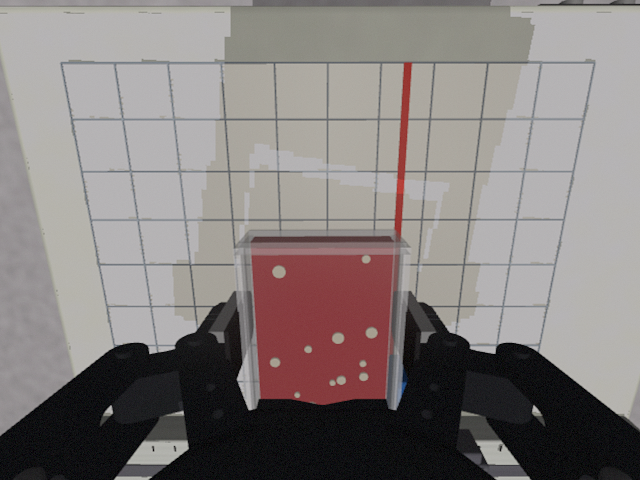

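Call:
{"api": "arm_command", "payload": {"steps": [[[0, 0, 0], [-0.001, 0, 0.0003], -1], [[0, 0, 0], [-0.002, 0, 0.0003], -1], [[0, 0, 0], [-0.003, 0, 0.0003], -1], [[0, 0, 0], [-0.003, 0, 0.0003], -1]]}}

```text
time: 17.35
eef_pos: [0.5272, 0.0317, -0.0011]
tcp_rot: [-0.035, 0.999, -0.0, -0.001]
contact_force: [-5.4, -0.0, 4.6]
opening: 0.714
```

```bash
python3 - <<'E'
from h import *
s=show()
E
```

```text
t 17.35 p [ 0.5272  0.0317 -0.0011] psi 0.0701 tilt [-0.0024 -0.0003] F [-5.36 -0.03  4.57] T [-0.21  0.67 -0.15] open 0.714 q [-0.13  0.23  2.06 -0.    0.85 -1.77]
```

Call:
{"api": "arm_command", "payload": {"steps": [[[0, 0, 0], [-0.0012, 0.0005, 0.0003], -1], [[0, 0, 0], [-0.0012, 0.001, 0.0003], -1], [[0, 0, 0], [-0.0012, 0.0015, 0.0003], -1], [[0, 0, 0], [-0.0012, 0.0015, 0.0003], -1]]}}

```text
time: 17.85
eef_pos: [0.527, 0.0319, -0.0011]
tcp_rot: [-0.035, 0.999, -0.001, -0.003]
contact_force: [-7.4, -5.8, 7.3]
opening: 0.721
```

```bash
python3 - <<'E'
from h import *
s=show()
E
```

```text
t 17.85 p [ 0.527   0.0319 -0.0011] psi 0.0691 tilt [-0.0061 -0.0024] F [-7.44 -5.79  7.29] T [-0.85  0.78 -0.42] open 0.721 q [-0.13  0.23  2.06 -0.    0.86 -1.77]
```

Call:
{"api": "arm_command", "payload": {"steps": [[[0, 0, 0], [-0.001, 0.0015, -0.0003], -1], [[0, 0, 0], [-0.001, 0.0022, -0.0003], -1], [[0, 0, 0], [-0.001, 0.0028, -0.0003], -1], [[0, 0, 0], [-0.001, 0.0028, -0.0003], -1]]}}

```text
time: 18.35
eef_pos: [0.5269, 0.0318, -0.0006]
tcp_rot: [-0.034, 0.999, -0.003, -0.005]
contact_force: [-6.0, -11.2, 3.4]
opening: 0.715
```

```bash
python3 - <<'E'
from h import *
s=show();c=read_camera("wrist"); cv2.imwrite("pics/w21.png",c["frame"][:,:,::-1]);np.savez("w21.npz",p=s["eef_pos"],r=s["tcp_rot"])
c=read_camera("side"); crop(c,270,225,370,300,7,"s21")
E
```

```text
t 18.35 p [ 0.5269  0.0318 -0.0006] psi 0.0685 tilt [-0.0091 -0.0069] F [ -5.95 -11.23   3.44] T [-1.53  0.72 -0.46] open 0.715 q [-0.13  0.23  2.05 -0.01  0.86 -1.76]
```

View pics/s21.png

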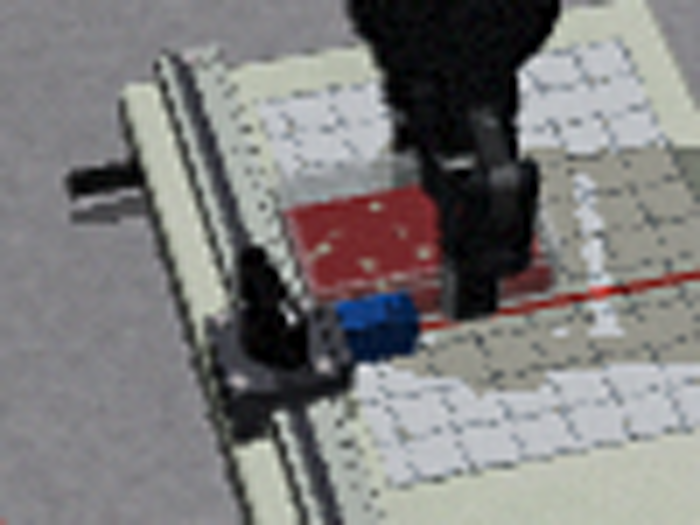

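View pics/w21.png

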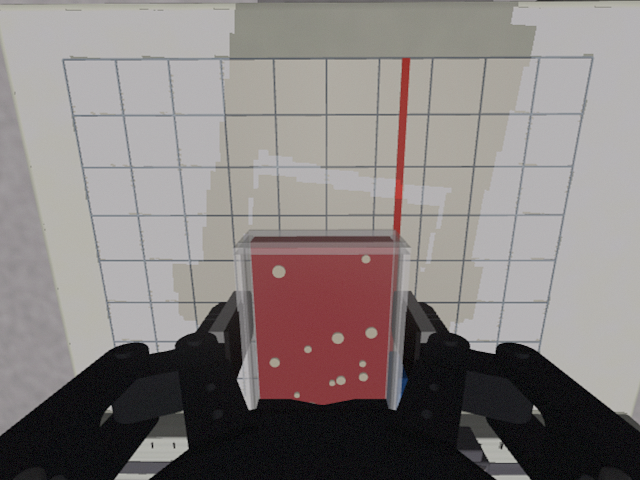

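```bash
python3 - <<'E'
from h import *
s=get_state(); goal(s["eef_pos"],.0705,s)
E
```

```text
turn [-0.006, -0.01, -0.002] shift [0.0, 0.0, 0.0]
```

Call:
{"api": "arm_command", "payload": {"steps": [[[-0.003, -0.005, 0], [-0.0015, 0.0022, 0], -1], [[-0.003, -0.005, 0], [-0.0022, 0.0022, 0], -1], [[-0.003, -0.005, 0], [-0.0022, 0.0022, 0], -1], [[-0.003, -0.005, 0], [-0.0022, 0.0022, 0], -1]]}}

```text
time: 18.95
eef_pos: [0.5268, 0.0318, -0.0007]
tcp_rot: [-0.034, 0.999, -0.003, -0.005]
contact_force: [-7.7, -9.5, 5.6]
opening: 0.717
```

```bash
python3 - <<'E'
from h import *
s=show();c=read_camera("wrist");c=read_camera("wrist"); cv2.imwrite("pics/w22.png",c["frame"][:,:,::-1]);s=show();np.savez("w22.npz",p=s["eef_pos"],r=s["tcp_rot"])
c=read_camera("side"); crop(c,270,225,370,300,7,"s22")
c=read_camera("top"); crop(c,225,200,360,310,5.5,"t22")
E
```

```text
t 18.95 p [ 0.5268  0.0318 -0.0007] psi 0.0682 tilt [-0.0104 -0.0071] F [-7.75 -9.48  5.65] T [-1.24  1.06 -0.36] open 0.717 q [-0.13  0.23  2.05 -0.01  0.86 -1.76]
t 19.05 p [ 0.5268  0.0318 -0.0007] psi 0.0683 tilt [-0.0103 -0.0071] F [-9.23 -9.21  6.43] T [-1.21  1.1  -0.32] open 0.719 q [-0.13  0.23  2.05 -0.01  0.86 -1.76]
```

View pics/s22.png

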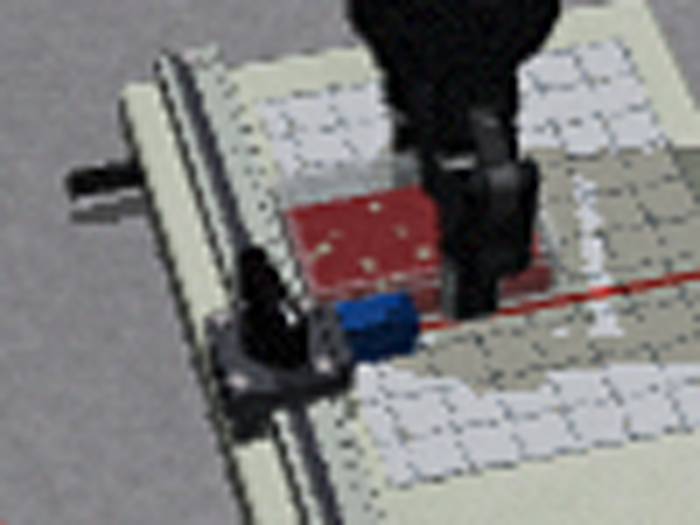

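View pics/w22.png

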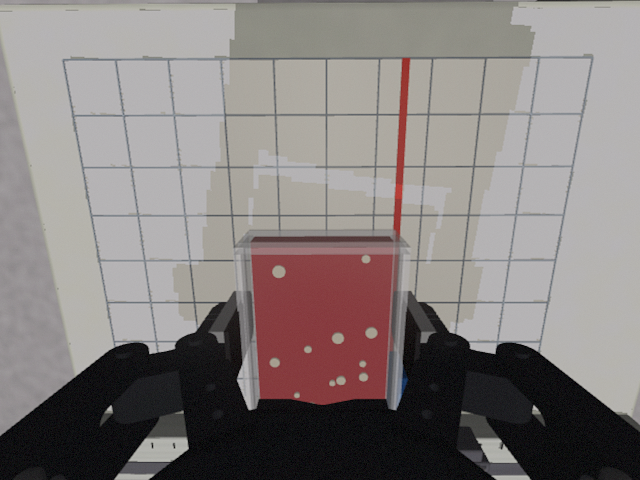

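View pics/t22.png

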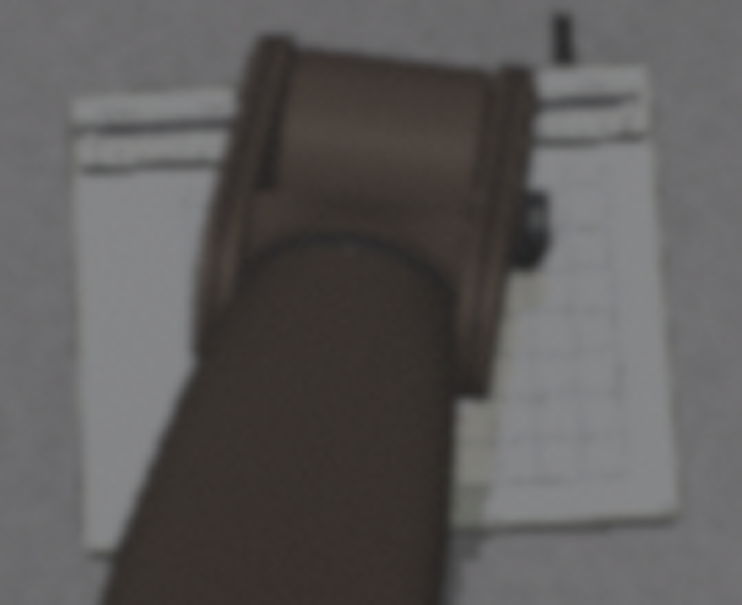

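```bash
python3 - <<'E'
from h import *
show()
c=read_camera("wrist");s=show()
print(w2pix(c,[[.546,.0651,.052],[.5822,.0675,.03]],s))
print(sign_off())
show()
E
```

```text
t 19.15 p [ 0.5268  0.0318 -0.0007] psi 0.0682 tilt [-0.0103 -0.0071] F [-8.93 -8.9   5.84] T [-1.21  1.06 -0.31] open 0.721 q [-0.13  0.23  2.05 -0.01  0.86 -1.76]
t 19.2 p [ 0.5268  0.0318 -0.0007] psi 0.0682 tilt [-0.0103 -0.0071] F [-8.28 -9.17  5.84] T [-1.27  1.07 -0.41] open 0.719 q [-0.13  0.23  2.05 -0.01  0.86 -1.76]
[[400.21416997 374.88499084]
 [386.40003344 409.98437639]]
the job is handed in; nothing more can be done
None
the job is handed in; nothing more can be done
```

I slid the side stop to the red line and locked it. The red dish now sits flat in the corner, held pressed against the fence and the jaw, and the job is handed in at 19.2 s. No verdict is reported.

**Last checks**
- **Stop:** the jaw face measured about 0.4 mm from the line halfway through the turn. I did not measure it again once locked, but the dish's jaw-side edge lined up with the red line at the end.
- **Knob:** it turned to about 1.41 rad, its end stop, worked out from the tool angle while gripping the bar.
- **Dish position:** about x = 23.6 mm and y = −16.6 mm in the stage frame. It is square to the fence within about 0.003 rad, and the tool is tilted about 0.012 rad.
- **Press:** the wrist force was steady at about 8–9 N towards the fence, 9 N towards the jaw and 6 N down. Even if friction takes its full share, over 3 N should remain on each face, but I could not measure the two contacts separately.
- **Other items:** the amber dish, round stacks, beaker and pen were not touched, though I did not measure their positions again at the end.

**What disagreed:** the finger ends sit about 34 mm (shut) to 47 mm (open) short of the stated tool point. My first grip closed above the knob bar, and the second caught its hub. I then corrected the heights from the images, and the third grip held.

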